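Load a test-rack bay and set its clamp knob

TASK

Put the blue module into the empty bay of the test rack, brass plug end away from the yellow knob, let go of it, then turn that bay's yellow knob clockwise (seen from above) until the clamp holds the module snugly with about 11 N, the needle of the bay's dial in the green arc; never tighten as far as the red. Do not touch the neighbouring bays, their knobs or the binding posts, and leave the two slot covers where they lie.

Things in the scene. Friction and masses are not known exactly. Their poses are not given: they have to be found in the camera images.
- module: The blue box-shaped plug-in module: 70 mm long (its x), 24 mm wide (its y), 50 mm tall, 0.25 kg. Origin at the centre of its underside, z up. It stands upright on the table at the start. Its brass plug is on the +x end.
- plug_end (a point): Centre of the module's brass plug face, on the +x end of the module, 35 mm from its middle and 18 mm above its underside.
- bayB: Empty bay, one of four side by side 56 mm apart along y, in any order: steel strip 220 (x) x 52 mm. Origin: centre of its underside, 10 mm above the table; x runs from knob end to dial end, z up. Along x: yellow knob (axis x -75), screw block (-55 to -45, 32 high), brass pad, open lane with guide rails, black sprung socket, dial box (about 63 to 109, 43 high). Heights are over the origin.
- lane (a point): Middle of bayB's lane floor (6 mm above bayB's origin), axes as bayB. 28 mm wide between rails from x -30 to +40, 14 mm high. Open between the pad's face at x -35 and the socket's face, which stands at x 39.5 to 47.5, different every time and not measured. Set the module down with its middle at x about +2, plug end to +x: clear of both. The pad later pushes it along the floor into the socket.
- knob_bayB (a joint): Angle of the yellow knob, rad, 0 at the start, growing clockwise from above, end stop at 2.2. It stays where left: steady friction 0.22 Nm. It drives the pad 12 mm per rad to +x. With the module in, clamp force starts at 0.37 to 1.05 rad (to be felt), then grows 48 N per rad; the turning effort grows by 0.012 Nm per N, so judge by its rise: 11 N adds about 0.13 Nm.
- grip_bayB (a point): On the yellow knob's axis, at the height to grip: upright bar 36 long, 12 thick, 36 mm tall on a skirt 34 mm across; this point is 22 mm above the skirt, 14 below the bar's top. The bar runs along the point's x (the bay's x at angle 0). Like knobs stand 56 mm away along y, a binding post 50 mm beside an end bay: a wide-open gripper hits them; open to 25 to 30 mm only.
- pad: Brass clamp pad of bayB, 22 mm wide, 16 tall, origin at the middle of the face that presses on the module. It pushes the module against the socket, which is sprung and gives way 1 mm per 4 N.
- dial (a point): Rough centre of bayB's force dial (dial and socket stand up to 4 mm either way along x), 43 mm across, facing up. Its red needle turns clockwise 0.15 rad per N on the socket (clamp force less up to 2 N of friction under the module); at 0 N it points 2.36 rad anticlockwise of the bay's x axis. Green arc: 7 to 14 N. Red arc: from 18 N.
- rack: Aluminium base plate 250 x 310 x 10 mm that carries the bays, origin under its centre, axes as the bays; with a red and a black binding post (22 mm wide, 72 mm high) at x -75, y -134 and +134 mm. Do not touch.
- slot_cover1: Perforated steel slot cover strip, 115 x 20 x 4 mm, lying on the table. Leave alone.
- slot_cover2: Another such slot cover. Leave alone.
- bayA: A neighbouring bay, same frame and layout as bayB, already holding a clamped grey module (top 66 mm above the table), with a black knob whose bar stands 0 to 1.3 rad clockwise from the bay's x and turns at a touch. The robot and the module must not touch it.
- bayC: A neighbouring bay, same frame and layout as bayB, already holding a clamped grey module (top 66 mm above the table), with a black knob whose bar stands 0 to 1.3 rad clockwise from the bay's x and turns at a touch. The robot and the module must not touch it.
- bayD: A neighbouring bay, same frame and layout as bayB, already holding a clamped grey module (top 66 mm above the table), with a black knob whose bar stands 0 to 1.3 rad clockwise from the bay's x and turns at a touch. The robot and the module must not touch it.
Mind the look-alikes: they are no part of the job. What is shaped like the module but turquoise or white is not meant.

How it is judged:
On the way, in this order (a step that is already met when the one before it is completed fails the run):
1. the module stands in the lane of the empty bay, plug end away from the knob, and has been let go (y of module in the frame of lane between -0.004 and 0.004 m and z of module in the frame of lane below 0.003 m and x of plug_end in the frame of lane between 0.025 and 0.055 m and angle between module's own z axis and vertical below 0.08 rad and not (contact force between any of the fingers, the arm and module above 0.1 N)), for 0.2 s.
2. the clamp holds the module with 7 N or more (contact force between pad and module above 7 N), for 0.2 s.
At the end, for the whole second after the job is handed in: The module stands at rest on the lane floor of bayB (within 3 mm of the floor, 4 mm of the lane's middle line, upright within 0.08 rad, plug end 25 to 55 mm to +x of the lane's middle), clamped by the pad with 7 to 17 N (y of module in the frame of lane between -0.004 and 0.004 m and z of module in the frame of lane below 0.003 m and x of plug_end in the frame of lane between 0.025 and 0.055 m and angle between module's own z axis and vertical below 0.08 rad and contact force between pad and module between 7 and 17 N and value of joint knob_bayB above 0.3 rad and linear speed of module below 0.01 m/s); the robot touches nothing.
It fails at once if the clamp force on the module exceeds 22 N (well into the red of the dial) (contact force between pad and module above 22 N).
It fails at once if the robot or the module touches a neighbouring bay or its knob (over 1 N) (contact force between any of the fingers, the arm, module and bayA above 1 N or contact force between any of the fingers, the arm, module and bayC above 1 N or contact force between any of the fingers, the arm, module and bayD above 1 N).
It fails at once if the robot or the module touches the rack's plate or binding posts (over 1 N) (contact force between any of the fingers, the arm, module and rack above 1 N).
It fails at once if a slot cover is moved by more than 20 mm (distance of any of slot_cover1, slot_cover2 from where it was at the start of the episode above 0.02 m).
It also fails if it takes over 64 s, if anything falls off the work surface, if the arm or the gripper's body presses on something with over 40 N, if the wrist force passes 120 N, or if a joint passes its speed limit or range.

ROBOT

A 6-joint arm with a two-finger parallel gripper is mounted at the origin on the work surface. World frame = base frame: x ahead of the robot, y to its left, z up, the work surface at z = 0. Lengths are in m, angles in rad, forces in N, time in s.
With the tool pointing down it reaches from about 0.4 to 0.825 m from the base axis. Payload 7 kg.
Tool frame: the origin (TCP) lies midway between the tips of the shut fingers; the grasp point (between the pads) lies 19 mm behind it; z points along the fingers, y is the line along which they close (so a half turn about z gives the same grasp; the last joint's range is limited). The gripper opens to 88 mm and grips with 3 to 60 N. Pads are 19 mm wide; open, the fingers measure 130 mm over their backs; the gripper's body (78 mm by 193 mm) begins 47 mm behind the grasp point.
Start: joints at [1.542, 0.359, 0.012, 0, -1.224, -0.288], TCP at [0.21, 0.641, 0.227] pointing down, gripper open.
Joint ranges: [-3.07, 3.07], [-1.43, 2.12], [-1.02, 1.25], [-3.03, 1.67], [-3.05, -0], [-3.03, 3.03]. Speed limits (rad/s): [2.39, 2.39, 3.01, 3.14, 3.14, 3.14].

INTERFACE

Orientations are given as [roll, pitch, yaw] about the fixed x, y, z axes, in that order (R = Rz(yaw) Ry(pitch) Rx(roll)).
In Python, from station import get_state, grab_frame, calibration, job_done, boxes_of, regions_of, spot_point gives the robot as it stands. The module is installed in compiled form; this text tells all that it offers.
- The arm moves only by the tool arm_command, never from a script. Its argument "commands" is a list of rows, each an object of numbers: "tx", "ty", "tz": the shift along the tool's x, y, z each as a share of 25 cm, from -1 to 1; "twist": the turn about the tool's z as a share of 180 degrees, from -1 to 1. A call has exactly 8 rows; each row is the pose to reach, as a shift and turn from the pose commanded when the call began, along the tool's axes at that moment, turning the shorter way round; what a row does not reach only later rows make up. A row lasts 1/12 s, in which the tool goes at most 41.7 mm and 7.16 degrees, less where a joint would pass 70% of its speed; a pose out of reach is approached as far as the arm can. A call with a number of a shift or a turn outside -1 to 1 is refused whole. A call with a gripper value outside its range is refused whole. "claw" is the opening, from 0 (shut) to 1 (fully open), set as the call begins (left out, the last holds). The fingers move at their own pace and stop on an object; "grip_force" is the grip in N (left out, the last holds). Time passes only in rows, so rows that repeat a pose let the fingers close, or fill a call up. It gives the time, the measured TCP pose, the force, the opening and the grip force at its end, in the units of the state.
- get_state(): the state, without advancing time (a new reading comes with each control period).
- grab_frame(name): name is "side" or "top" or "wrist"; returns the picture (400x640x3 uint8, red, green, blue); there is no depth.
- calibration(name): a dict with "camera_matrix" (3x3 intrinsics, pixels), "extrinsics" (4x4, takes a point from camera to world coordinates). Camera axes: x right, y down, z forward; pixel columns grow to the right and rows downward; lengths in m; the calibration is good to about 2 mm. The wrist camera is an equidistant fisheye: a pixel r from the principal point sees the ray r / f radians off the axis. A picture is of the moment at which its call begins: read the wrist's pose just before it. calibration takes no time and is no camera call; for the wrist camera it gives the pose at the moment of the call.
- job_done(): hands the job in; it is judged then, once.
Trained networks look in the newest picture that a camera, given by its name, has taken for a name from the list of things; names that differ only in an ending like _2 or _b are one class to them, and where a whole thing is asked for, a point or a joint stands for the part that bears it (a point fixed in the world has none). Each returns a list of dicts, best first, with "score" (0 to 1); they miss things now and then, are a little off and sometimes report something else, mostly with a low value. They report only what shows in the picture. A call takes as long as a camera call. They do not tell look-alikes from the thing itself.
- boxes_of(query, camera): "rect" ([left, top, right, bottom] in pixels, round what is visible of it).
- regions_of(query, camera): "region" (400x640 bool, what is visible of it) and "rect" ([left, top, right, bottom] in pixels, round what is visible of it).
- spot_point(query, camera): "uv" ([column, row] in pixels: a listed point, or the origin of a listed thing).
The state is a dict: "t": time; "q": joint angles; "qd": joint speeds; "joint_efforts": joint torques, N m; "eef_pos": TCP position; "ee_rot": TCP orientation; "force": force on the tool from outside, world axes, zero at the start; "moment": the same for the moment, N m; "width": finger opening in m; "gripper_force": force on a finger pad.
Only numpy, scipy, OpenCV 4.12 (cv2) and the standard library are available. Lean on these libraries where they do the work, as an engineer would, in place of code of your own. Each camera call takes 0.05 s, during which the arm holds its last target. There are 200 camera calls.

## Working session

There is one attempt and no reset: what is moved stays moved. The work goes in short steps, Python scripts to look and compute and a tool call to move; the robot and the scene stay as the last step left them, time stands still between calls to the robot, and variables do not carry over. Pictures are saved under pics/ and viewed, at most 10 in all, crops included, and the job is handed in when it is done.

Besides the shell and the picture viewer there is one more tool, called after "Request:" as name(argument=value, ...) on one line, values as JSON. arm_command: Moves the arm, as the interface text tells. Shift numbers are shares of 25 cm and turn numbers shares of 180 degrees, none past 1 either way. Its arguments: {"type":"object","properties":{"commands":{"type":"array"},"claw":{"type":"number"},"grip_force":{"type":"number"}},"required":["commands"]}

```bash
mkdir -p pics; cat > h.py <<'E'
import numpy as np, cv2
from station import *
def ray(cam,uv,c=None):
    c=c or calibration(cam); K=np.array(c["camera_matrix"]);T=np.array(c["extrinsics"])
    if cam=="wrist":
        x=(uv[0]-K[0,2])/K[0,0]; y=(uv[1]-K[1,2])/K[1,1]; r=np.hypot(x,y)
        d=np.array([np.sin(r)*x/max(r,1e-9),np.sin(r)*y/max(r,1e-9),np.cos(r)])
    else: d=np.array([(uv[0]-K[0,2])/K[0,0],(uv[1]-K[1,2])/K[1,1],1])
    return T[:3,3],T[:3,:3]@d
def at_z(cam,uv,z,c=None):
    o,d=ray(cam,uv,c); return o+d*(z-o[2])/d[2]
def proj(cam,p,c=None):
    c=c or calibration(cam); K=np.array(c["camera_matrix"]);T=np.array(c["extrinsics"])
    v=T[:3,:3].T@(np.array(p)-T[:3,3])
    if cam=="wrist":
        r=np.hypot(v[0],v[1]); th=np.arctan2(r,v[2]); return K[0,2]+K[0,0]*th*v[0]/r,K[1,2]+K[1,1]*th*v[1]/r
    return K[0,2]+K[0,0]*v[0]/v[2],K[1,2]+K[1,1]*v[1]/v[2]
def save(n,im,s=1): cv2.imwrite("pics/"+n,cv2.resize(im[:,:,::-1],None,fx=s,fy=s,interpolation=cv2.INTER_CUBIC))
E
python3 - <<'E'
from h import *
np.set_printoptions(precision=4,suppress=True)
print({k:np.round(v,4) for k,v in get_state().items()})
ims=[grab_frame(n) for n in("top","side")]
save("a.png",ims[0],1.25); save("b.png",ims[1],1.25)
for cam in("top","side"):
    c=calibration(cam); print(cam,np.array(c["camera_matrix"])[0],np.array(c["extrinsics"]))
    for q in("module","bayB","rack"): print(q,[(np.round(b["rect"]),round(b["score"],2)) for b in boxes_of(q,cam)])
    for q in("plug_end","module","lane","grip_bayB","dial","rack","pad","bayB"): print(q,[(np.round(b["uv"],1),round(b["score"],2)) for b in spot_point(q,cam)])
E
```

```text
{'t': np.float64(0.0), 'q': array([ 1.5421,  0.3594,  0.0111, -0.0004, -1.2241, -0.2881]), 'qd': array([ 0.0018, -0.0017,  0.0001,  0.0005, -0.0009,  0.    ]), 'joint_efforts': array([  0.0007, -58.2723,  29.3049,   6.9969,   0.007 ,  -0.0002]), 'eef_pos': array([0.2102, 0.641 , 0.2256]), 'ee_rot': array([ 3.14  , -0.0001, -0.3169]), 'force': array([ 0.9033, -0.2558, -0.4131]), 'moment': array([-0.0189, -0.0188,  0.0184]), 'gripper_force': np.float64(0.0), 'width': np.float64(0.0877)}
top [411.5694   0.     320.8777] [[-0.0123 -0.9929  0.1184  0.4205]
 [-0.9999  0.0123 -0.0011 -0.0839]
 [-0.0003 -0.1184 -0.993   1.0037]
 [ 0.      0.      0.      1.    ]]
module [(array([372., 291., 400., 321.]), 0.78), (array([393., 228., 414., 256.]), 0.77), (array([378., 183., 407., 207.]), 0.6)]
bayB [(array([213., 150., 248., 242.]), 0.69)]
rack [(array([194., 131., 334., 252.]), 0.72)]
plug_end [(array([406.4, 226.1]), 0.78), (array([397.7, 315.6]), 0.62), (array([376.8, 206.8]), 0.59), (array([225.7, 197.2]), 0.38)]
module [(array([385.4, 300.5]), 0.89), (array([390.1, 197. ]), 0.87), (array([
[... 483 characters left out ...]
 273., 357.]), 0.72), (array([364., 255., 401., 291.]), 0.59), (array([327., 297., 367., 324.]), 0.56)]
bayB [(array([250., 131., 325., 187.]), 0.56), (array([256., 156., 274., 176.]), 0.17)]
rack [(array([235., 130., 388., 248.]), 0.68)]
plug_end [(array([367.7, 268.3]), 0.83), (array([361.1, 309. ]), 0.77), (array([259. , 352.6]), 0.69)]
module [(array([265.8, 334.7]), 0.93), (array([379.8, 276.8]), 0.7), (array([346.3, 314.3]), 0.68), (array([419.6, 212.6]), 0.62)]
lane [(array([287.6, 161.6]), 0.98), (array([314. , 184.4]), 0.57)]
grip_bayB [(array([259.1, 163. ]), 0.69)]
dial [(array([316.7, 131.1]), 0.67)]
rack []
pad [(array([276.6, 166.9]), 0.58)]
bayB [(array([288. , 161.3]), 0.67)]
```

View pics/a.png

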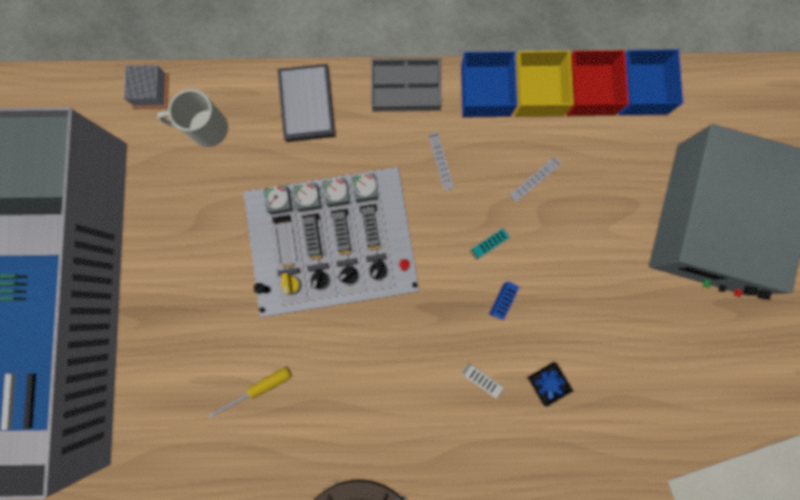

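View pics/b.png

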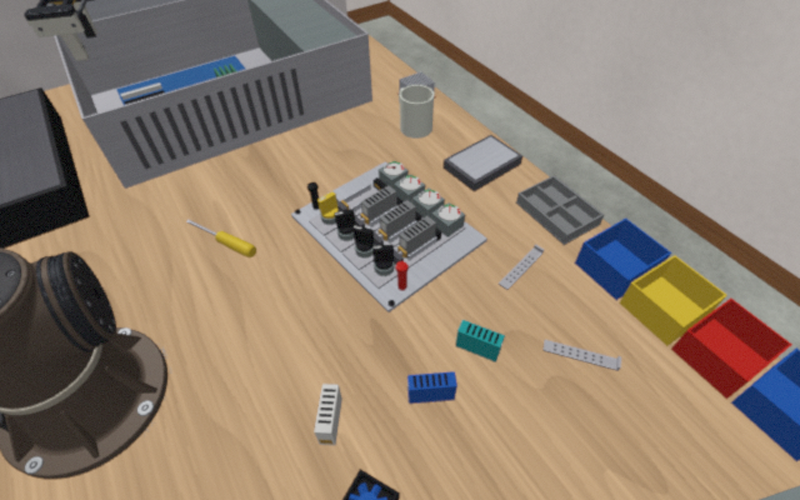

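Look-alikes (native top pixels) are turquoise (390,197), blue (401,241) and white (385,300). The one meant is blue at (401,241); the bay without a grey module and with the yellow knob is the left-most, next to the black post (218,160 to 231,228). I'll confirm both in an enlarged crop and work out the positions.

```bash
python3 - <<'E'
from h import *
np.set_printoptions(precision=4,suppress=True)
im=grab_frame("top"); im2=grab_frame("side")
a=cv2.resize(im[215:270,375:430],None,fx=7,fy=7,interpolation=cv2.INTER_CUBIC)
b=cv2.resize(im2[285:340,320:375],None,fx=7,fy=7,interpolation=cv2.INTER_CUBIC)
save("c.png",np.hstack([a,b]))
hsv=cv2.cvtColor(im,cv2.COLOR_RGB2HSV); m=cv2.inRange(hsv,(108,120,60),(125,255,255)); m[:215]=0;m[270:]=0;m[:,:375]=0;m[:,430:]=0
print("blue rect",cv2.minAreaRect(cv2.findNonZero(m)))
r=cv2.minAreaRect(cv2.findNonZero(m)); print([at_z("top",p,0.04) for p in cv2.boxPoints(r)], at_z("top",r[0],0.04))
print("mod spot",at_z("top",(401.4,241.1),0),"side",at_z("side",(346.3,314.3),0))
print("plug top",at_z("top",(406.4,226.1),.018),"side",at_z("side",(361.1,309),.018))
print("bayB",at_z("top",(233.6,198.5),.01),at_z("side",(288,161.3),.01))
print("lane side",at_z("side",(287.6,161.6),.016))
print("dial",at_z("top",(221,160.8),.053),at_z("side",(316.7,131.1),.053))
print("knob",at_z("top",(231.6,228),.05),at_z("side",(259.1,163),.05))
print("rack",at_z("top",(263.1,192.4),0))
E
```

```text
blue rect ((403.00006103515625, 240.00001525878906), (10.733125686645508, 28.621667861938477), 26.56505012512207)
[array([ 0.421 , -0.2485,  0.04  ]), array([ 0.4801, -0.2804,  0.04  ]), array([ 0.4686, -0.3025,  0.04  ]), array([ 0.4096, -0.2704,  0.04  ])] [ 0.4447 -0.2754  0.04  ]
mod spot [ 0.4431 -0.2794  0.    ] side [ 0.4477 -0.2791  0.    ]
plug top [ 0.4783 -0.2891  0.018 ] side [ 0.4719 -0.2915  0.018 ]
bayB [0.5512 0.1273 0.01  ] [0.5534 0.1388 0.01  ]
lane side [0.5493 0.1327 0.016 ]
dial [0.6354 0.149  0.053 ] [0.6528 0.1564 0.053 ]
knob [0.4771 0.1226 0.05  ] [0.4738 0.1338 0.05  ]
rack [0.5667 0.057  0.    ]
```

View pics/c.png

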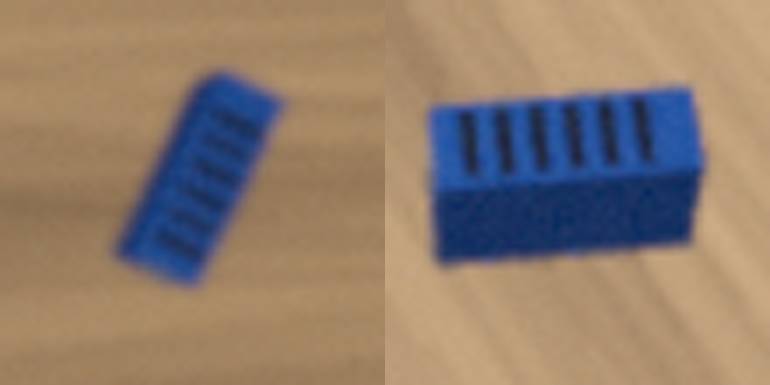

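The blue module matches by colour and shape. The brass end isn't visible here, but both networks put it at the +x/−y end, and I'll check that with the wrist camera. Next I rise and go to look over the rack.

Request:
arm_command(commands=[{"tz": -0.16},{"tz": -0.32},{"tx": 0.13,"ty": 0.1,"tz": -0.32},{"tx": 0.26,"ty": 0.2,"tz": -0.32},{"tx": 0.39,"ty": 0.3,"tz": -0.32,"twist": -0.03},{"tx": 0.52,"ty": 0.4,"tz": -0.32,"twist": -0.06},{"tx": 0.65,"ty": 0.5,"tz": -0.32,"twist": -0.09},{"tx": 0.76,"ty": 0.6,"tz": -0.32,"twist": -0.12}], claw=1)

```text
invalid input
```

Request:
arm_command(commands=[{"tx": 0,"ty": 0,"tz": -0.16,"twist": 0},{"tx": 0,"ty": 0,"tz": -0.32,"twist": 0},{"tx": 0.13,"ty": 0.1,"tz": -0.32,"twist": 0},{"tx": 0.26,"ty": 0.2,"tz": -0.32,"twist": 0},{"tx": 0.39,"ty": 0.3,"tz": -0.32,"twist": -0.03},{"tx": 0.52,"ty": 0.4,"tz": -0.32,"twist": -0.06},{"tx": 0.65,"ty": 0.5,"tz": -0.32,"twist": -0.09},{"tx": 0.76,"ty": 0.6,"tz": -0.32,"twist": -0.12}], claw=1)

```text
t: 1.97
eef_pos: [0.3451, 0.4377, 0.3068]
ee_rot: [-3.141, -0.0, 0.065]
force: [0.2, -0.3, -0.2]
width: 0.0877
gripper_force: 0.0
```

Request:
arm_command(commands=[{"tx": 0.08,"ty": 0.13,"tz": 0,"twist": 0},{"tx": 0.16,"ty": 0.26,"tz": 0,"twist": -0.01},{"tx": 0.24,"ty": 0.39,"tz": 0,"twist": -0.02},{"tx": 0.32,"ty": 0.52,"tz": 0.05,"twist": -0.03},{"tx": 0.4,"ty": 0.65,"tz": 0.1,"twist": -0.03},{"tx": 0.48,"ty": 0.78,"tz": 0.15,"twist": -0.03},{"tx": 0.56,"ty": 0.9,"tz": 0.16,"twist": -0.03},{"tx": 0.6,"ty": 0.98,"tz": 0.16,"twist": -0.03}])

```text
t: 2.63
eef_pos: [0.5095, 0.2013, 0.2655]
ee_rot: [3.14, 0.002, 0.153]
force: [-0.1, 0.7, -0.7]
width: 0.088
gripper_force: 0.0
```

```bash
python3 - <<'E'
from h import *
np.set_printoptions(precision=4,suppress=True)
s=get_state();print(s["t"],s["eef_pos"],s["ee_rot"])
c=calibration("wrist"); im=grab_frame("wrist"); save("d.png",im,1.25)
print(c)
for q in("lane","bayB","grip_bayB","dial","pad","rack"):
    print(q,[(np.round(b["uv"],1),round(b["score"],2)) for b in spot_point(q,"wrist")])
print([(np.round(b["rect"]),round(b["score"],2)) for b in boxes_of("knob_bayB","wrist")])
E
```

```text
2.6333 [0.5095 0.2013 0.2655] [3.1404 0.0015 0.1531]
{'camera_matrix': array([[309.7069,   0.    , 315.5483],
       [  0.    , 309.7069, 199.4411],
       [  0.    ,   0.    ,   1.    ]]), 'extrinsics': array([[ 0.1528, -0.949 , -0.2757,  0.584 ],
       [-0.9883, -0.1462, -0.0443,  0.2118],
       [ 0.0018,  0.2792, -0.9602,  0.4239],
       [ 0.    ,  0.    ,  0.    ,  1.    ]])}
lane [(array([369.8, 142.5]), 0.6)]
bayB [(array([368. , 145.1]), 0.59), (array([444. , 146.7]), 0.48)]
grip_bayB [(array([371.5, 208.2]), 0.67)]
dial [(array([377.3,  75.9]), 0.68)]
pad [(array([369.6, 170.5]), 0.43), (array([372.4, 206.6]), 0.2)]
rack []
[(array([360., 189., 384., 228.]), 0.94)]
```

View pics/d.png

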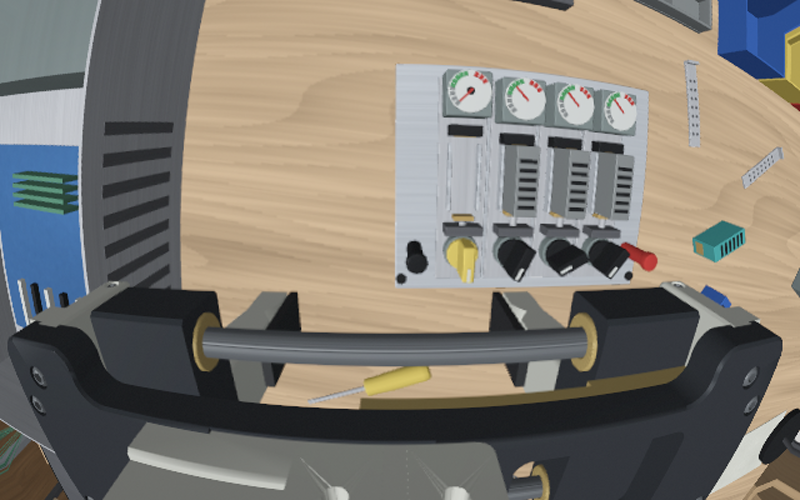

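The wrist picture shows bayB as the empty column: dial about (375,73), lane (370,142), knob (371,207) native. The black post is to its left at (332,205). The rack's other three bays hold grey modules. Now on to the module.

Request:
arm_command(commands=[{"tx": -0.06,"ty": 0.14,"tz": 0,"twist": 0.02},{"tx": -0.12,"ty": 0.28,"tz": 0,"twist": 0.04},{"tx": -0.18,"ty": 0.42,"tz": 0,"twist": 0.06},{"tx": -0.24,"ty": 0.56,"tz": 0,"twist": 0.08},{"tx": -0.3,"ty": 0.7,"tz": 0,"twist": 0.1},{"tx": -0.36,"ty": 0.84,"tz": 0,"twist": 0.1},{"tx": -0.4,"ty": 0.98,"tz": 0,"twist": 0.1},{"tx": -0.4,"ty": 1,"tz": 0,"twist": 0.1}])

```text
t: 3.7
eef_pos: [0.4467, -0.0612, 0.2671]
ee_rot: [-3.142, -0.001, -0.161]
force: [-0.5, 0.6, 0.1]
width: 0.0877
gripper_force: 0.0
```

```bash
cat >> h.py <<'E'
def togo(p,yaw):
    s=get_state(); y=s["ee_rot"][2]; d=np.array(p)-s["eef_pos"]; c,k=np.cos(y),np.sin(y)
    tw=(yaw-y+np.pi)%(2*np.pi)-np.pi
    print("t %.2f pos %s yaw %.4f -> tx %.4f ty %.4f tz %.4f twist %.4f"%(s["t"],np.round(s["eef_pos"],4),y,(d[0]*c+d[1]*k)/.25,(d[0]*k-d[1]*c)/.25,-d[2]/.25,-tw/np.pi))
E
python3 -c "
from h import *
togo((.385,-.244,.23),-.49)"
```

```text
t 3.70 pos [ 0.4467 -0.0612  0.2671] yaw -0.1605 -> tx -0.1268 ty 0.7614 tz 0.1485 twist 0.1049
```

Request:
arm_command(commands=[{"tx": -0.02,"ty": 0.14,"tz": 0.02,"twist": 0.02},{"tx": -0.04,"ty": 0.28,"tz": 0.05,"twist": 0.04},{"tx": -0.06,"ty": 0.42,"tz": 0.08,"twist": 0.06},{"tx": -0.09,"ty": 0.56,"tz": 0.11,"twist": 0.08},{"tx": -0.12,"ty": 0.68,"tz": 0.14,"twist": 0.1},{"tx": -0.13,"ty": 0.76,"tz": 0.15,"twist": 0.105},{"tx": -0.13,"ty": 0.76,"tz": 0.15,"twist": 0.105},{"tx": -0.13,"ty": 0.76,"tz": 0.15,"twist": 0.105}])

```text
t: 4.37
eef_pos: [0.3859, -0.2409, 0.229]
ee_rot: [3.142, 0.0, -0.491]
force: [0.1, 0.6, -0.3]
width: 0.0878
gripper_force: 0.0
```

```bash
python3 - <<'E'
from h import *
np.set_printoptions(precision=4,suppress=True)
c=calibration("wrist"); im=grab_frame("wrist"); save("e.png",im,1.25); cv2.imwrite("pics/e_raw.png",im)
for q,z in(("module",0),("plug_end",.018)):
    print(q,[(np.round(b["uv"],1),round(b["score"],2),at_z("wrist",b["uv"],z,c)) for b in spot_point(q,"wrist")])
hsv=cv2.cvtColor(im,cv2.COLOR_RGB2HSV); m=cv2.inRange(hsv,(108,120,60),(125,255,255))
n,l,st,ce=cv2.connectedComponentsWithStats(m); print([(st[i],ce[i]) for i in range(1,n) if st[i][4]>150])
togo((.4447,-.2754,.1),-.49)
E
```

```text
module [(array([318.2, 117.8]), 0.95, array([ 0.4445, -0.2772,  0.    ])), (array([262.9,  53.7]), 0.72, array([ 0.5498, -0.2558,  0.    ]))]
plug_end [(array([246.5,  75.4]), 0.87, array([ 0.5319, -0.2271,  0.018 ])), (array([365. , 241.6]), 0.8, array([ 0.2765, -0.2574,  0.018 ])), (array([ 79.6, 175.2]), 0.68, array([0.56  , 0.0702, 0.018 ])), (array([317.1,  89.2]), 0.65, array([ 0.4756, -0.2922,  0.018 ]))]
[(array([ 311,   86,   21,   63, 1040], dtype=int32), array([321.0663, 116.7375])), (array([414, 178,  38,  39, 862], dtype=int32), array([433.6995, 196.9223]))]
t 4.52 pos [ 0.3866 -0.2399  0.2294] yaw -0.4880 -> tx 0.2720 ty 0.0165 tz 0.5175 twist 0.0006
```

View pics/e.png

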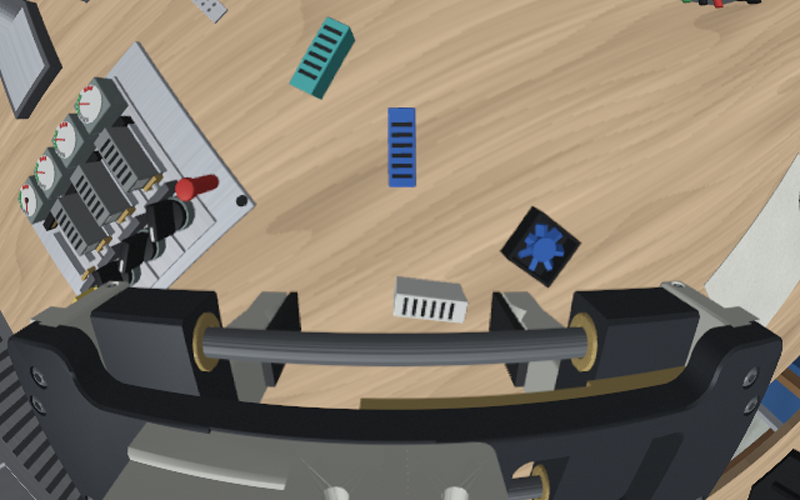

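The blue module is at (320,117) native, upright and aligned with the image. Its slots sit nearer the lower end, as on the clamped grey modules whose knob end is lower, so the plug is the upper end; that agrees with the networks. I'll get a precise pose from the colour mask.

```bash
python3 - <<'E'
from h import *
np.set_printoptions(precision=4,suppress=True)
im=cv2.imread("pics/e_raw.png"); c=calibration("wrist")
hsv=cv2.cvtColor(im,cv2.COLOR_RGB2HSV); m=cv2.inRange(hsv,(105,90,40),(128,255,255)); m[:80]=0;m[155:]=0;m[:,:300]=0;m[:,345:]=0
cnt=cv2.findNonZero(m); hull=cv2.convexHull(cnt)[:,0].astype(float)
w=np.array([at_z("wrist",p,.05,c) for p in hull])[:,:2].astype(np.float32)
r=cv2.minAreaRect(w); print("top face",r,cv2.boxPoints(r))
yaw=np.deg2rad(r[2]); 
togo((*r[0],.1),-.49)
E
```

```text
top face ((0.4452826976776123, -0.2788555324077606), (0.021873177960515022, 0.06905024498701096), 62.3055305480957) [[ 0.4096 -0.2725]
 [ 0.4708 -0.3046]
 [ 0.4809 -0.2852]
 [ 0.4198 -0.2531]]
t 4.52 pos [ 0.3866 -0.2399  0.2294] yaw -0.4880 -> tx 0.2805 ty 0.0276 tz 0.5175 twist 0.0006
```

Request:
arm_command(commands=[{"tx": 0.12,"ty": 0.014,"tz": 0.1,"twist": 0},{"tx": 0.24,"ty": 0.028,"tz": 0.2,"twist": -0.001},{"tx": 0.28,"ty": 0.028,"tz": 0.33,"twist": -0.001},{"tx": 0.28,"ty": 0.028,"tz": 0.47,"twist": -0.001},{"tx": 0.28,"ty": 0.028,"tz": 0.6,"twist": -0.001},{"tx": 0.28,"ty": 0.028,"tz": 0.72,"twist": -0.001},{"tx": 0.28,"ty": 0.028,"tz": 0.8,"twist": -0.001},{"tx": 0.28,"ty": 0.028,"tz": 0.836,"twist": -0.001}], claw=0.7)

```text
t: 5.18
eef_pos: [0.4435, -0.2783, 0.0174]
ee_rot: [3.141, 0.004, -0.485]
force: [-1.3, -0.2, -0.6]
width: 0.0614
gripper_force: 0.0
```

Request:
arm_command(commands=[{"tx": 0,"ty": 0,"tz": 0,"twist": 0},{"tx": 0,"ty": 0,"tz": 0,"twist": 0},{"tx": 0,"ty": 0,"tz": 0,"twist": 0},{"tx": 0,"ty": 0,"tz": 0,"twist": 0},{"tx": 0,"ty": 0,"tz": 0,"twist": 0},{"tx": 0,"ty": 0,"tz": 0,"twist": 0},{"tx": 0,"ty": 0,"tz": 0,"twist": 0},{"tx": 0,"ty": 0,"tz": 0,"twist": 0}], claw=0, grip_force=20)

```text
t: 5.85
eef_pos: [0.4449, -0.2799, 0.0209]
ee_rot: [-3.141, -0.001, -0.486]
force: [-1.3, 2.8, 7.2]
width: 0.024
gripper_force: 20.0
```

```bash
python3 - <<'E'
from h import *
np.set_printoptions(precision=4,suppress=True)
s=get_state(); print(s["width"],s["gripper_force"],s["force"],s["moment"])
togo((.4453,-.2789,.1),-.483)
E
```

```text
0.024012790180052403 19.996349215507507 [-1.2604  2.848   7.215 ] [ 0.8294  0.2579 -0.0281]
t 5.85 pos [ 0.4449 -0.2799  0.0209] yaw -0.4863 -> tx -0.0006 ty -0.0044 tz -0.3163 twist -0.0011
```

Request:
arm_command(commands=[{"tx": 0,"ty": 0,"tz": -0.1,"twist": 0},{"tx": 0,"ty": 0,"tz": -0.25,"twist": 0},{"tx": 0,"ty": 0,"tz": -0.4,"twist": 0},{"tx": 0,"ty": 0,"tz": -0.55,"twist": 0},{"tx": 0,"ty": 0,"tz": -0.7,"twist": 0},{"tx": 0,"ty": 0,"tz": -0.8,"twist": 0},{"tx": 0,"ty": 0,"tz": -0.8,"twist": 0},{"tx": 0,"ty": 0,"tz": -0.8,"twist": 0}])

```text
t: 6.52
eef_pos: [0.4447, -0.2798, 0.2213]
ee_rot: [-3.14, -0.003, -0.487]
force: [0.5, 0.3, -3.4]
width: 0.024
gripper_force: 20.0
```

```bash
python3 - <<'E'
from h import *
np.set_printoptions(precision=4,suppress=True)
s=get_state(); print(s["width"],s["gripper_force"],s["force"],s["moment"])
c=calibration("wrist");im=grab_frame("wrist"); cv2.imwrite("pics/f_raw.png",im); save("f.png",im[170:330,220:420],4)
print([(np.round(b["uv"],1),round(b["score"],2)) for b in spot_point("plug_end","wrist")])
togo((.46,.117,.22),.155)
E
```

```text
0.02403345663021072 19.991067945957184 [ 0.4584  0.3391 -3.4132] [0.0608 0.066  0.0289]
[(array([315.6, 189.2]), 0.81), (array([240.6, 131.2]), 0.7)]
t 6.62 pos [ 0.4433 -0.2793  0.2187] yaw -0.4870 -> tx -0.6829 ty -1.4322 tz -0.0051 twist -0.2043
```

View pics/f.png

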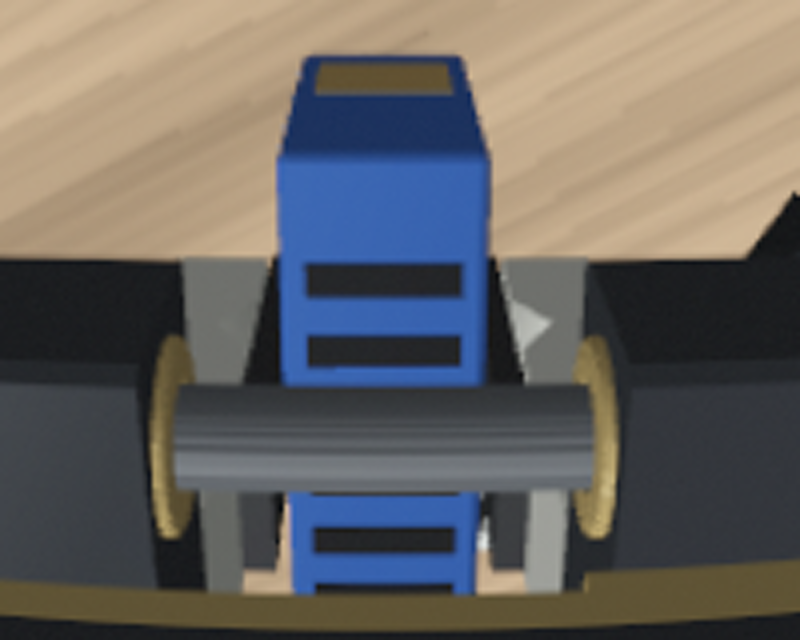

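The held module fills the middle of the crop and its brass plug face is at the upper end, tool +x, as wanted. Now back to the rack for a precise look.

Request:
arm_command(commands=[{"tx": -0.05,"ty": -0.12,"tz": 0,"twist": -0.02},{"tx": -0.11,"ty": -0.26,"tz": 0,"twist": -0.04},{"tx": -0.17,"ty": -0.4,"tz": 0,"twist": -0.06},{"tx": -0.23,"ty": -0.54,"tz": 0,"twist": -0.08},{"tx": -0.29,"ty": -0.68,"tz": 0,"twist": -0.1},{"tx": -0.35,"ty": -0.8,"tz": 0,"twist": -0.12},{"tx": -0.4,"ty": -0.9,"tz": 0,"twist": -0.12},{"tx": -0.4,"ty": -0.9,"tz": 0,"twist": -0.12}])

```text
t: 7.28
eef_pos: [0.4605, -0.0306, 0.2184]
ee_rot: [3.141, 0.002, -0.106]
force: [-1.0, 0.4, -2.4]
width: 0.024
gripper_force: 20.0
```

```bash
python3 - <<'E'
from h import *
np.set_printoptions(precision=4,suppress=True)
togo((.46,.117,.22),.155)
E
```

```text
t 7.28 pos [ 0.4605 -0.0306  0.2184] yaw -0.1059 -> tx -0.0645 ty -0.5869 tz -0.0065 twist -0.0831
```

Request:
arm_command(commands=[{"tx": -0.02,"ty": -0.12,"tz": 0,"twist": -0.02},{"tx": -0.04,"ty": -0.25,"tz": 0,"twist": -0.04},{"tx": -0.06,"ty": -0.38,"tz": 0,"twist": -0.06},{"tx": -0.065,"ty": -0.5,"tz": 0,"twist": -0.08},{"tx": -0.065,"ty": -0.57,"tz": 0,"twist": -0.083},{"tx": -0.065,"ty": -0.587,"tz": 0,"twist": -0.083},{"tx": -0.065,"ty": -0.587,"tz": 0,"twist": -0.083},{"tx": -0.065,"ty": -0.587,"tz": 0,"twist": -0.083}])

```text
t: 7.95
eef_pos: [0.4604, 0.1128, 0.2188]
ee_rot: [3.14, 0.003, 0.151]
force: [0.7, -1.2, -3.2]
width: 0.024
gripper_force: 20.0
```

```bash
python3 - <<'E'
from h import *
np.set_printoptions(precision=4,suppress=True)
s=get_state();print(s["eef_pos"],s["ee_rot"])
c=calibration("wrist"); im=grab_frame("wrist"); cv2.imwrite("pics/g_raw.png",im)
np.save("g_T.npy",np.array(c["extrinsics"]))
save("g.png",im[30:220,230:470],3.3)
for q,z in(("lane",.016),("bayB",.01),("grip_bayB",.06),("dial",.053),("pad",.024),("rack",0)):
    print(q,[(np.round(b["uv"],1),round(b["score"],2),at_z("wrist",b["uv"],z,c)) for b in spot_point(q,"wrist")])
E
```

```text
[0.4604 0.1128 0.2188] [3.1403 0.0027 0.1511]
lane [(array([380.1,  97.9]), 0.35, array([0.5637, 0.0509, 0.016 ]))]
bayB [(array([309.2,  95.9]), 0.83, array([0.5522, 0.1326, 0.01  ]))]
grip_bayB [(array([304.4, 166.6]), 0.62, array([0.4769, 0.1254, 0.06  ]))]
dial [(array([309.5, 125.3]), 0.74, array([0.5198, 0.1266, 0.053 ])), (array([307.1,  11.7]), 0.7, array([0.6407, 0.1476, 0.053 ]))]
pad [(array([305.7, 123.1]), 0.42, array([0.5203, 0.1315, 0.024 ]))]
rack [(array([376.9,  95.7]), 0.81, array([0.5669, 0.0521, 0.    ]))]
```

View pics/g.png

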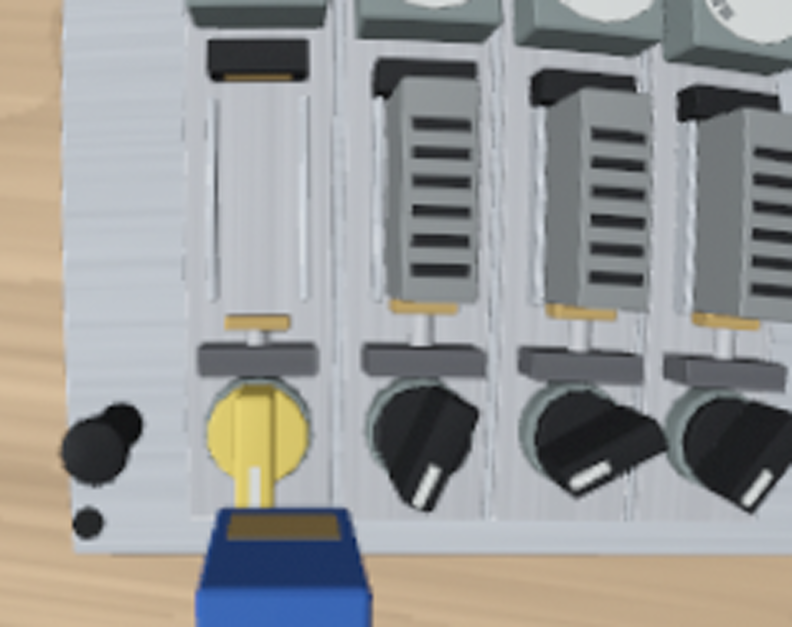

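```bash
cat > fit.py <<'E'
from h import *
from scipy.optimize import least_squares
np.set_printoptions(precision=4,suppress=True)
c=dict(camera_matrix=calibration("wrist")["camera_matrix"],extrinsics=np.load("g_T.npy"))
# crop px, bay-frame xyz (z over bay origin)
zr=.020
F=[((215,100),(.040,.0145,zr)),((304,100),(.040,-.0145,zr)),((209,300),(-.030,.0145,zr)),((306,300),(-.030,-.0145,zr)),
 ((190,515),(-.110,.026,.006)),((331,515),(-.110,-.026,.006)),
 ((198,346),(-.045,.019,.032)),((318,344),(-.045,-.019,.032)),
 ((224,330),(-.041,.011,.022)),((291,330),(-.041,-.011,.022)),((76,552),(-.125,.071,0))]
uv=np.array([(230+a/3.3,30+b/3.3) for (a,b),_ in F]); P=np.array([p for _,p in F])
wt=np.ones((len(F),2)); wt[[8,9],1]=0; wt[[6,7],0]=.5
def f(v,full=False):
    cs,sn=np.cos(v[2]),np.sin(v[2])
    r=np.array([proj("wrist",(v[0]+cs*p[0]-sn*p[1],v[1]+sn*p[0]+cs*p[1],.01+p[2]),c) for p in P])-uv
    return r if full else (r*wt).ravel()
s=least_squares(f,(.55,.13,.155),loss="soft_l1",f_scale=.7); print(s.x); print(f(s.x,True))
np.save("bay.npy",s.x)
if __name__=="__main__":
    # module in tool frame from held picture f (near top edge corners), z module top = TCP+.0295
    x,y,a=s.x; R=lambda px,py:(x+np.cos(a)*px-np.sin(a)*py,y+np.sin(a)*px+np.cos(a)*py)
    print("place",R(.002,0),"knob",R(-.075,0),"dial",R(.086,0))
    st=get_state(); q=[at_z("wrist",(230+X/3.3,30+Y/3.3),st["eef_pos"][2]+.0295,c) for X,Y in((196,590),(372,590))]
    for p in q:
        d=p-st["eef_pos"]; yw=st["ee_rot"][2]; print("mod corner in tool",d[0]*np.cos(yw)+d[1]*np.sin(yw),d[0]*np.sin(yw)-d[1]*np.cos(yw))
    print("mid edge of plate check: corner",R(-.125,.071))
    togo((*R(.002,0),.12),a)
E
python3 fit.py
```

```text
[0.5535 0.1333 0.1502]
[[ 0.1267 -1.5312]
 [-0.4707 -1.6682]
 [ 2.0641 -0.2806]
 [-1.2117 -0.3512]
 [-0.2543  1.2025]
 [ 0.2101  1.2089]
 [ 0.6494 -0.0479]
 [-0.4927  0.4807]
 [ 0.625   0.4947]
 [ 0.1756  0.449 ]
 [-0.71    0.583 ]]
place (np.float64(0.5554638450067967), np.float64(0.13357724149257963)) knob (np.float64(0.4793308423537726), np.float64(0.12205483258495008)) dial (np.float64(0.6385180297191867), np.float64(0.14614714211908464))
mod corner in tool 0.03316641668717821 -0.010181788664626969
mod corner in tool 0.03317814160462724 0.012959403399273772
mid edge of plate check: corner (np.float64(0.41926926878113746), np.float64(0.18477330976655051))
t 8.30 pos [0.4611 0.1129 0.2201] yaw 0.1503 -> tx 0.3857 ty -0.0253 tz 0.4005 twist 0.0000
```

Request:
arm_command(commands=[{"tx": 0.08,"ty": -0.028,"tz": 0,"twist": 0},{"tx": 0.18,"ty": -0.028,"tz": 0,"twist": 0},{"tx": 0.28,"ty": -0.028,"tz": 0.08,"twist": 0},{"tx": 0.36,"ty": -0.028,"tz": 0.18,"twist": 0},{"tx": 0.385,"ty": -0.028,"tz": 0.28,"twist": 0},{"tx": 0.385,"ty": -0.028,"tz": 0.36,"twist": 0},{"tx": 0.385,"ty": -0.028,"tz": 0.4,"twist": 0},{"tx": 0.385,"ty": -0.028,"tz": 0.4,"twist": 0}])

```text
t: 8.97
eef_pos: [0.5537, 0.1338, 0.1175]
ee_rot: [3.14, 0.005, 0.15]
force: [0.1, 0.5, -3.0]
width: 0.0236
gripper_force: 20.0
```

Request:
arm_command(commands=[{"tx": 0,"ty": 0,"tz": 0,"twist": 0},{"tx": 0,"ty": 0,"tz": 0,"twist": 0},{"tx": 0,"ty": 0,"tz": 0,"twist": 0},{"tx": 0,"ty": 0,"tz": 0,"twist": 0},{"tx": 0,"ty": 0,"tz": 0,"twist": 0},{"tx": 0,"ty": 0,"tz": 0,"twist": 0},{"tx": 0,"ty": 0,"tz": 0,"twist": 0},{"tx": 0,"ty": 0,"tz": 0,"twist": 0}])

```text
t: 9.63
eef_pos: [0.5552, 0.135, 0.1202]
ee_rot: [-3.141, -0.0, 0.151]
force: [0.5, 0.2, -2.6]
width: 0.024
gripper_force: 20.0
```

```bash
python3 - <<'E'
from h import *
np.set_printoptions(precision=4,suppress=True)
c=calibration("wrist"); im=grab_frame("wrist"); cv2.imwrite("pics/h_raw.png",im); np.save("h_T.npy",np.array(c["extrinsics"]))
save("h.png",im[60:260,220:420],3)
b=np.load("bay.npy"); x,y,a=b; R=lambda px,py:(x+np.cos(a)*px-np.sin(a)*py,y+np.sin(a)*px+np.cos(a)*py)
togo((*R(.002,0),.036),a)
for q,z in(("dial",.053),("bayB",.01),("plug_end",.018)):
    print(q,[(np.round(d["uv"],1),round(d["score"],2),at_z("wrist",d["uv"],z,c)) for d in spot_point(q,"wrist")])
E
```

```text
t 9.68 pos [0.5552 0.135  0.1202] yaw 0.1513 -> tx 0.0004 ty 0.0057 tz 0.3367 twist 0.0004
dial [(array([314. ,  98.2]), 0.97, array([0.6394, 0.1476, 0.053 ]))]
bayB [(array([401.7, 198.4]), 0.25, array([0.5657, 0.0544, 0.01  ]))]
plug_end [(array([586. , 251.4]), 0.92, array([ 0.5384, -0.2256,  0.018 ])), (array([315.6, 189.7]), 0.85, array([0.5637, 0.1349, 0.018 ]))]
```

View pics/h.png

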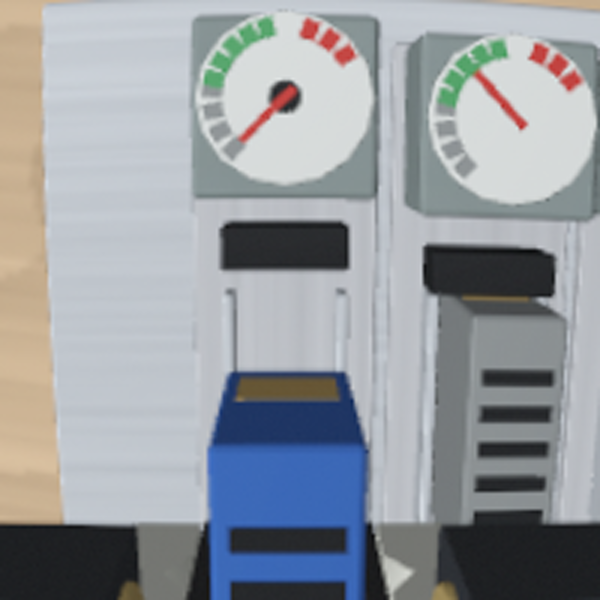

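The dial (needle at 0), socket, rail ends (crop 231/341, y 290) and held module are all centred on crop column about 286, so it is aligned laterally. I'll check the fore-aft fit from the rail ends, then lower.

```bash
python3 - <<'E'
from h import *
np.set_printoptions(precision=4,suppress=True)
c=dict(camera_matrix=calibration("wrist")["camera_matrix"],extrinsics=np.load("h_T.npy"))
x,y,a=np.load("bay.npy")
def B(X,Y,z):
    p=at_z("wrist",(220+X/3,60+Y/3),z,c); d=p[:2]-(x,y); return np.round((d[0]*np.cos(a)+d[1]*np.sin(a),-d[0]*np.sin(a)+d[1]*np.cos(a)),4)
for n,X,Y,z in(("railend L",231,290,.03),("railend R",341,290,.03),("railL .024",231,290,.024),("sock near bottom",285,270,.03),("dialbox near L",193,197,.053),("dialbox near R",377,197,.053),("plate far",300,4,.01),
  ("mod top L",209,445,.1497),("mod top R",364,445,.1497),("mod bot L",231,373,.0997),("mod bot R",345,373,.0997)): print(n,B(X,Y,z))
E
```

```text
railend L [0.041  0.0152]
railend R [ 0.041  -0.0145]
railL .024 [0.0401 0.0155]
sock near bottom [0.0464 0.0006]
dialbox near L [0.0673 0.0228]
dialbox near R [ 0.0673 -0.0216]
plate far [ 0.1215 -0.0035]
mod top L [0.0355 0.0116]
mod top R [ 0.0355 -0.0111]
mod bot L [0.0344 0.0112]
mod bot R [ 0.0345 -0.0114]
```

Request:
arm_command(commands=[{"tx": 0.012,"ty": 0,"tz": 0,"twist": 0},{"tx": 0.012,"ty": 0,"tz": 0.06,"twist": 0},{"tx": 0.012,"ty": 0,"tz": 0.12,"twist": 0},{"tx": 0.012,"ty": 0,"tz": 0.18,"twist": 0},{"tx": 0.012,"ty": 0,"tz": 0.22,"twist": 0},{"tx": 0.012,"ty": 0,"tz": 0.26,"twist": 0},{"tx": 0.012,"ty": 0,"tz": 0.28,"twist": 0},{"tx": 0.012,"ty": 0,"tz": 0.29,"twist": 0}])

```text
t: 10.5
eef_pos: [0.558, 0.1352, 0.0468]
ee_rot: [3.141, 0.001, 0.151]
force: [-0.4, -0.7, -3.1]
width: 0.024
gripper_force: 20.0
```

Request:
arm_command(commands=[{"tx": 0,"ty": 0,"tz": 0.01,"twist": 0},{"tx": 0,"ty": 0,"tz": 0.02,"twist": 0},{"tx": 0,"ty": 0,"tz": 0.03,"twist": 0},{"tx": 0,"ty": 0,"tz": 0.036,"twist": 0},{"tx": 0,"ty": 0,"tz": 0.04,"twist": 0},{"tx": 0,"ty": 0,"tz": 0.042,"twist": 0},{"tx": 0,"ty": 0,"tz": 0.042,"twist": 0},{"tx": 0,"ty": 0,"tz": 0.042,"twist": 0}])

```text
t: 11.17
eef_pos: [0.5582, 0.1354, 0.0372]
ee_rot: [-3.142, -0.0, 0.151]
force: [-0.0, -0.0, -3.1]
width: 0.0237
gripper_force: 20.0
```

```bash
python3 - <<'E'
from h import *
np.set_printoptions(precision=4,suppress=True)
s=get_state(); print(s["force"],s["moment"])
c=calibration("wrist"); im=grab_frame("wrist"); cv2.imwrite("pics/i_raw.png",im); np.save("i_T.npy",np.array(c["extrinsics"]))
save("i.png",im[60:260,220:420],3)
x,y,a=np.load("bay.npy"); R=lambda px,py:(x+np.cos(a)*px-np.sin(a)*py,y+np.sin(a)*px+np.cos(a)*py)
togo((*R(.002,0),.0365),a)
E
```

```text
[-0.0438 -0.0241 -3.1356] [ 0.0224 -0.0024 -0.0371]
t 11.22 pos [0.5582 0.1354 0.0372] yaw 0.1513 -> tx -0.0120 ty 0.0056 tz 0.0028 twist 0.0003
```

View pics/i.png

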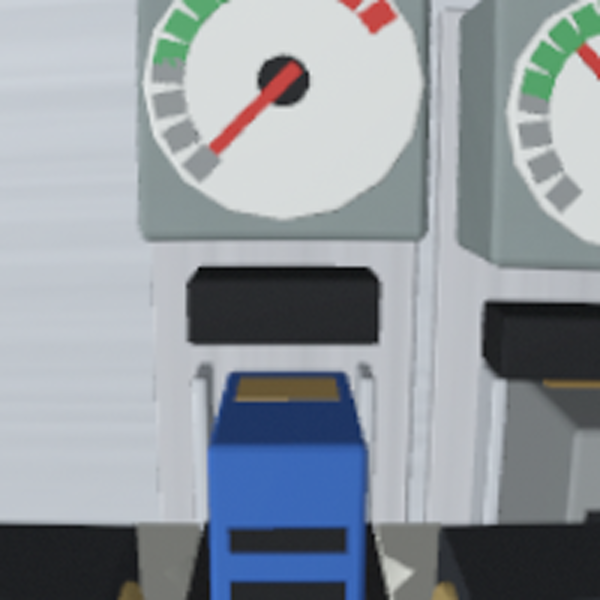

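The module sits between the rails with its plug face just short of the rail ends, and there's a gap to the socket. I'll lower the last millimetre and release to about 30 mm.

Request:
arm_command(commands=[{"tx": 0,"ty": 0,"tz": 0.001,"twist": 0},{"tx": 0,"ty": 0,"tz": 0.002,"twist": 0},{"tx": 0,"ty": 0,"tz": 0.003,"twist": 0},{"tx": 0,"ty": 0,"tz": 0.004,"twist": 0},{"tx": 0,"ty": 0,"tz": 0.004,"twist": 0},{"tx": 0,"ty": 0,"tz": 0.004,"twist": 0},{"tx": 0,"ty": 0,"tz": 0.004,"twist": 0},{"tx": 0,"ty": 0,"tz": 0.004,"twist": 0}])

```text
t: 11.88
eef_pos: [0.5582, 0.1355, 0.037]
ee_rot: [-3.141, -0.001, 0.152]
force: [-4.2, -0.8, 5.6]
width: 0.0241
gripper_force: 20.0
```

Request:
arm_command(commands=[{"tx": 0,"ty": 0,"tz": 0,"twist": 0},{"tx": 0,"ty": 0,"tz": 0,"twist": 0},{"tx": 0,"ty": 0,"tz": 0,"twist": 0},{"tx": 0,"ty": 0,"tz": 0,"twist": 0},{"tx": 0,"ty": 0,"tz": 0,"twist": 0},{"tx": 0,"ty": 0,"tz": 0,"twist": 0},{"tx": 0,"ty": 0,"tz": 0,"twist": 0},{"tx": 0,"ty": 0,"tz": 0,"twist": 0}], claw=0.34)

```text
t: 12.55
eef_pos: [0.5581, 0.1354, 0.036]
ee_rot: [3.142, 0.0, 0.151]
force: [0.5, -0.8, -0.5]
width: 0.0299
gripper_force: 0.0
```

Request:
arm_command(commands=[{"tx": 0,"ty": 0,"tz": -0.03,"twist": 0},{"tx": 0,"ty": 0,"tz": -0.08,"twist": 0},{"tx": 0,"ty": 0,"tz": -0.15,"twist": 0},{"tx": 0,"ty": 0,"tz": -0.25,"twist": 0},{"tx": 0,"ty": 0,"tz": -0.36,"twist": 0},{"tx": 0,"ty": 0,"tz": -0.46,"twist": 0},{"tx": 0,"ty": 0,"tz": -0.5,"twist": 0},{"tx": 0,"ty": 0,"tz": -0.5,"twist": 0}])

```text
t: 13.22
eef_pos: [0.5597, 0.1361, 0.1648]
ee_rot: [-3.14, -0.006, 0.152]
force: [-0.0, -0.9, -0.6]
width: 0.0299
gripper_force: 0.0
```

```bash
python3 - <<'E'
from h import *
x,y,a=np.load("bay.npy"); R=lambda px,py:(x+np.cos(a)*px-np.sin(a)*py,y+np.sin(a)*px+np.cos(a)*py)
togo((*R(-.075,0),.13),a); togo((*R(-.14,0),.2),a)
E
```

```text
t 13.22 pos [0.5597 0.1361 0.1648] yaw 0.1517 -> tx -0.3263 ty 0.0070 tz 0.1390 twist 0.0005
t 13.22 pos [0.5597 0.1361 0.1648] yaw 0.1517 -> tx -0.5863 ty 0.0066 tz -0.1410 twist 0.0005
```

Request:
arm_command(commands=[{"tx": -0.1,"ty": 0,"tz": -0.08,"twist": 0},{"tx": -0.24,"ty": 0,"tz": -0.14,"twist": 0},{"tx": -0.38,"ty": 0,"tz": -0.14,"twist": 0},{"tx": -0.5,"ty": 0.006,"tz": -0.14,"twist": 0},{"tx": -0.56,"ty": 0.006,"tz": -0.14,"twist": 0},{"tx": -0.58,"ty": 0.006,"tz": -0.14,"twist": 0},{"tx": -0.58,"ty": 0.006,"tz": -0.14,"twist": 0},{"tx": -0.58,"ty": 0.006,"tz": -0.14,"twist": 0}])

```text
t: 13.88
eef_pos: [0.4155, 0.1124, 0.1961]
ee_rot: [-3.142, -0.0, 0.152]
force: [-0.4, 0.2, 0.2]
width: 0.0298
gripper_force: 0.0
```

```bash
python3 - <<'E'
from h import *
np.set_printoptions(precision=4,suppress=True)
s=get_state(); print(s["eef_pos"],s["ee_rot"])
c=calibration("wrist"); im=grab_frame("wrist"); cv2.imwrite("pics/j_raw.png",im); np.save("j_T.npy",np.array(c["extrinsics"]))
save("j.png",im[40:240,230:400],3)
for q in("grip_bayB","pad","plug_end","module","dial"): print(q,[(np.round(d["uv"],1),round(d["score"],2)) for d in spot_point(q,"wrist")])
x,y,a=np.load("bay.npy"); R=lambda px,py:(x+np.cos(a)*px-np.sin(a)*py,y+np.sin(a)*px+np.cos(a)*py)
for n,p in (("knobtop",(*R(-.075,0),.08)),("knob .06",(*R(-.075,0),.06)),("modfront",(*R(.038,0),.066))): print(n,np.round(proj("wrist",p,c),1))
E
```

```text
[0.4155 0.1124 0.1961] [-3.1415 -0.0004  0.1519]
grip_bayB [(array([309.5, 122. ]), 0.69)]
pad [(array([315.6,  81.3]), 0.67)]
plug_end [(array([566.3, 137. ]), 0.6), (array([317.3,  16.8]), 0.56)]
module [(array([573.2, 131.4]), 0.62), (array([315.7,  51.9]), 0.61), (array([513.8, 287.8]), 0.47)]
dial [(array([544.2,   4. ]), 0.28)]
knobtop [314.1 124. ]
knob .06 [314.2 123.2]
modfront [314.4   6.5]
```

View pics/j.png

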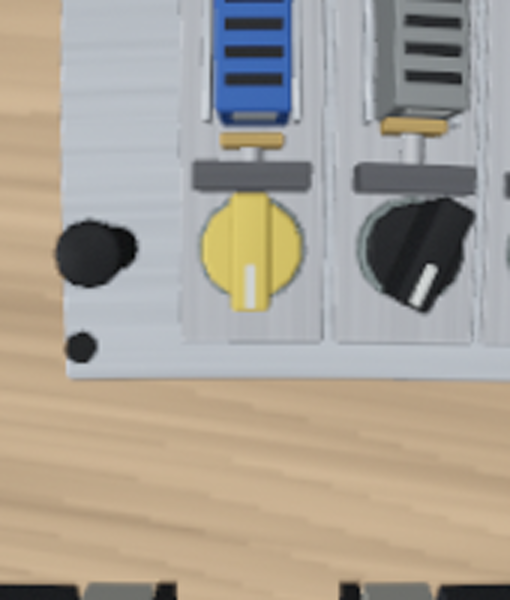

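The module stands in the lane clear of the pad. The yellow knob's bar is at crop (250,252), along the bay axis and where the fit predicted it. I'll estimate the bar height and work out the approach.

```bash
python3 - <<'E'
from h import *
np.set_printoptions(precision=4,suppress=True)
x,y,a=np.load("bay.npy"); R=lambda px,py:(x+np.cos(a)*px-np.sin(a)*py,y+np.sin(a)*px+np.cos(a)*py)
c=dict(camera_matrix=calibration("wrist")["camera_matrix"],extrinsics=np.load("j_T.npy")); print("cam",c["extrinsics"][:3,3])
for z in(.05,.06,.07,.08):
  p,q=[at_z("wrist",(230+250/3,40+Y/3),z,c) for Y in(193,311)]; m=(p+q)/2; d=m[:2]-(x,y)
  l,r=[at_z("wrist",(230+X/3,40+300/3),z,c) for X in(231,270)]
  print(z,"len",np.linalg.norm(p-q),"wid",np.linalg.norm(l-r),"bay xy",d[0]*np.cos(a)+d[1]*np.sin(a),-d[0]*np.sin(a)+d[1]*np.cos(a))
for z in (.04,.05,.06,.07): print("side proj of knob axis",z,np.round(proj("side",(*R(-.075,0),z)),1))
grab_frame("side")
print([(np.round(d["rect"],1),round(d["score"],2)) for d in boxes_of("knob_bayB","side")],[(np.round(d["uv"],1),round(d["score"],2)) for d in spot_point("grip_bayB","side")])
togo((*R(-.075,.0005),.075),a)
E
```

```text
cam [0.4897 0.1225 0.3547]
0.05 len 0.03880153028814532 wid 0.012763325731600678 bay xy -0.07616958808393466 0.0008866125408753152
0.06 len 0.03752799313635484 wid 0.012344410050211616 bay xy -0.07579320156988881 0.0008223393620430345
0.07 len 0.03625445598456435 wid 0.011925494368822549 bay xy -0.07541681505584295 0.0007580661832107538
0.08 len 0.03498091883277388 wid 0.011506578687433485 bay xy -0.0750404285417971 0.0006937930043784592
side proj of knob axis 0.04 [263.8 167.9]
side proj of knob axis 0.05 [263.3 165. ]
side proj of knob axis 0.06 [262.8 162. ]
side proj of knob axis 0.07 [262.3 159. ]
[(array([254.3, 156.8, 269.6, 175.2]), 0.8), (array([437.1, 272.3, 498.5, 299.2]), 0.21)] [(array([262.1, 163.7]), 0.48)]
t 14.33 pos [0.4152 0.112  0.1958] yaw 0.1510 -> tx 0.2598 ty -0.0032 tz 0.4832 twist 0.0002
```

Request:
arm_command(commands=[{"tx": 0.08,"ty": -0.004,"tz": 0,"twist": 0},{"tx": 0.18,"ty": -0.004,"tz": 0.05,"twist": 0},{"tx": 0.24,"ty": -0.004,"tz": 0.14,"twist": 0},{"tx": 0.258,"ty": -0.004,"tz": 0.22,"twist": 0},{"tx": 0.258,"ty": -0.004,"tz": 0.3,"twist": 0},{"tx": 0.258,"ty": -0.004,"tz": 0.34,"twist": 0},{"tx": 0.258,"ty": -0.004,"tz": 0.34,"twist": 0},{"tx": 0.258,"ty": -0.004,"tz": 0.34,"twist": 0}], claw=0.29)

```text
t: 15.0
eef_pos: [0.4786, 0.1227, 0.1112]
ee_rot: [3.141, 0.001, 0.152]
force: [-0.1, -0.2, 0.1]
width: 0.0253
gripper_force: 0.0
```

```bash
python3 - <<'E'
from h import *
x,y,a=np.load("bay.npy"); R=lambda px,py:(x+np.cos(a)*px-np.sin(a)*py,y+np.sin(a)*px+np.cos(a)*py)
s=get_state(); print(s["width"],s["force"],s["moment"])
togo((*R(-.0753,.0006),.038),a)
E
```

```text
0.025348864614237434 [-0.11722133 -0.16705337  0.14070707] [ 0.04062886 -0.03343422  0.06317244]
t 15.00 pos [0.4786 0.1227 0.1112] yaw 0.1516 -> tx 0.0013 ty 0.0004 tz 0.2928 twist 0.0005
```

Request:
arm_command(commands=[{"tx": 0,"ty": 0,"tz": 0.05,"twist": 0},{"tx": 0,"ty": 0,"tz": 0.1,"twist": 0},{"tx": 0,"ty": 0,"tz": 0.15,"twist": 0},{"tx": 0,"ty": 0,"tz": 0.19,"twist": 0},{"tx": 0,"ty": 0,"tz": 0.22,"twist": 0},{"tx": 0,"ty": 0,"tz": 0.245,"twist": 0},{"tx": 0,"ty": 0,"tz": 0.26,"twist": 0},{"tx": 0,"ty": 0,"tz": 0.26,"twist": 0}])

```text
t: 15.67
eef_pos: [0.4786, 0.1228, 0.046]
ee_rot: [3.142, 0.0, 0.151]
force: [0.6, 0.7, -1.0]
width: 0.0253
gripper_force: 0.0
```

Request:
arm_command(commands=[{"tx": 0,"ty": 0,"tz": 0.004,"twist": 0},{"tx": 0,"ty": 0,"tz": 0.008,"twist": 0},{"tx": 0,"ty": 0,"tz": 0.012,"twist": 0},{"tx": 0,"ty": 0,"tz": 0.016,"twist": 0},{"tx": 0,"ty": 0,"tz": 0.02,"twist": 0},{"tx": 0,"ty": 0,"tz": 0.024,"twist": 0},{"tx": 0,"ty": 0,"tz": 0.024,"twist": 0},{"tx": 0,"ty": 0,"tz": 0.024,"twist": 0}])

```text
t: 16.33
eef_pos: [0.4787, 0.1228, 0.0403]
ee_rot: [-3.142, -0.0, 0.151]
force: [-0.5, -0.2, 4.5]
width: 0.0254
gripper_force: 2.0
```

Skirt contact at z≈0.0405, so I back up 3 mm and grip the bar firmly.

Request:
arm_command(commands=[{"tx": 0,"ty": 0,"tz": -0.012,"twist": 0},{"tx": 0,"ty": 0,"tz": -0.012,"twist": 0},{"tx": 0,"ty": 0,"tz": -0.012,"twist": 0},{"tx": 0,"ty": 0,"tz": -0.012,"twist": 0},{"tx": 0,"ty": 0,"tz": -0.012,"twist": 0},{"tx": 0,"ty": 0,"tz": -0.012,"twist": 0},{"tx": 0,"ty": 0,"tz": -0.012,"twist": 0},{"tx": 0,"ty": 0,"tz": -0.012,"twist": 0}])

```text
t: 17.0
eef_pos: [0.4786, 0.1227, 0.043]
ee_rot: [3.142, 0.0, 0.151]
force: [-0.4, -0.4, 0.4]
width: 0.0255
gripper_force: 0.0
```

```bash
python3 -c "
from h import *
s=get_state(); print(s['eef_pos'],s['ee_rot'],s['width'],s['force'],s['moment'])"
```

```text
[0.47857326 0.1227118  0.04299488] [3.14152182e+00 1.32085000e-04 1.51320861e-01] 0.02548394706721738 [-0.40097568 -0.4401164   0.38013478] [-0.06005096 -0.03456657  0.05813522]
```

Request:
arm_command(commands=[{"tx": 0,"ty": 0,"tz": 0,"twist": 0},{"tx": 0,"ty": 0,"tz": 0,"twist": 0},{"tx": 0,"ty": 0,"tz": 0,"twist": 0},{"tx": 0,"ty": 0,"tz": 0,"twist": 0},{"tx": 0,"ty": 0,"tz": 0,"twist": 0},{"tx": 0,"ty": 0,"tz": 0,"twist": 0},{"tx": 0,"ty": 0,"tz": 0,"twist": 0},{"tx": 0,"ty": 0,"tz": 0,"twist": 0}], claw=0, grip_force=45)

```text
t: 17.67
eef_pos: [0.4785, 0.124, 0.0431]
ee_rot: [-3.14, -0.001, 0.151]
force: [-4.8, 8.3, 0.1]
width: 0.0118
gripper_force: 45.0
```

```bash
python3 -c "
from h import *
s=get_state(); print(s['eef_pos'],s['ee_rot'],s['width'],s['force'],s['moment'])"
```

```text
[0.478517   0.1240466  0.04307984] [-3.13991694e+00 -6.02187939e-04  1.51249507e-01] 0.011763342747338472 [-4.78562421  8.34560799  0.09614569] [ 2.77962089  1.5286839  -0.05094415]
```

Request:
arm_command(commands=[{"tx": -0.002,"ty": -0.006,"tz": 0,"twist": 0},{"tx": -0.002,"ty": -0.006,"tz": 0,"twist": 0},{"tx": -0.002,"ty": -0.006,"tz": 0,"twist": 0.01},{"tx": -0.002,"ty": -0.006,"tz": 0,"twist": 0.02},{"tx": -0.002,"ty": -0.006,"tz": 0,"twist": 0.03},{"tx": -0.002,"ty": -0.006,"tz": 0,"twist": 0.04},{"tx": -0.002,"ty": -0.006,"tz": 0,"twist": 0.05},{"tx": -0.002,"ty": -0.006,"tz": 0,"twist": 0.06}])

```text
t: 18.33
eef_pos: [0.4784, 0.1243, 0.0431]
ee_rot: [-3.141, -0.001, -0.038]
force: [1.7, -0.2, -2.6]
width: 0.0121
gripper_force: 45.0
```

```bash
cat > m.py <<'E'
from h import *
np.set_printoptions(precision=3,suppress=True)
s=get_state(); M=[s["moment"][2]]
print("t %.2f yaw %.4f"%(s["t"],s["ee_rot"][2]),s["eef_pos"],s["width"],s["force"],s["moment"],"q6 eff",s["joint_efforts"][5],"q",s["q"][5])
E
python3 m.py
```

```text
t 18.33 yaw -0.0381 [0.478 0.124 0.043] 0.012088256124666125 [ 1.745 -0.181 -2.627] [-0.113 -0.934  0.285] q6 eff 0.39447952061891556 q 0.8791423304119655
```

```bash
cat > m.py <<'E'
from h import *
import sys
np.set_printoptions(precision=3,suppress=True)
M=[];E=[];Y=[]
for i in range(int(sys.argv[1])):
    grab_frame("top"); s=get_state(); M.append(s["moment"][2]); E.append(s["joint_efforts"][5]); Y.append(s["ee_rot"][2])
print("t %.2f yaw %.4f"%(s["t"],np.mean(Y)),"w %.4f"%s["width"],s["force"],"Mz",np.array(M),np.mean(M),"E",np.array(E),np.mean(E))
E
python3 m.py 6
```

```text
t 18.63 yaw -0.0372 w 0.0117 [ 4.728 -1.041 -4.085] Mz [ 0.115  0.026 -0.065 -0.096 -0.019 -0.001] -0.006590810141393993 E [ 0.236 -0.564 -0.187 -0.009  0.043  0.051] -0.07163224858231843
```

Request:
arm_command(commands=[{"tx": 0,"ty": 0,"tz": 0,"twist": 0.004},{"tx": 0,"ty": 0,"tz": 0,"twist": 0.008},{"tx": 0,"ty": 0,"tz": 0,"twist": 0.012},{"tx": 0,"ty": 0,"tz": 0,"twist": 0.016},{"tx": 0,"ty": 0,"tz": 0,"twist": 0.02},{"tx": 0,"ty": 0,"tz": 0,"twist": 0.024},{"tx": 0,"ty": 0,"tz": 0,"twist": 0.028},{"tx": 0,"ty": 0,"tz": 0,"twist": 0.032}])

```text
t: 19.3
eef_pos: [0.4784, 0.1244, 0.0431]
ee_rot: [-3.141, -0.001, -0.138]
force: [4.6, -0.6, -4.6]
width: 0.0121
gripper_force: 45.0
```

```bash
python3 m.py 6
```

```text
t 19.60 yaw -0.1382 w 0.0118 [ 5.737 -0.049 -5.806] Mz [0.179 0.079 0.109 0.121 0.143 0.142] 0.12892964266772503 E [-0.079 -0.344 -0.195 -0.142 -0.13  -0.128] -0.16963035101071
```

Request:
arm_command(commands=[{"tx": 0,"ty": 0,"tz": 0,"twist": 0.01},{"tx": 0,"ty": 0,"tz": 0,"twist": 0.02},{"tx": 0,"ty": 0,"tz": 0,"twist": 0.03},{"tx": 0,"ty": 0,"tz": 0,"twist": 0.04},{"tx": 0,"ty": 0,"tz": 0,"twist": 0.05},{"tx": 0,"ty": 0,"tz": 0,"twist": 0.06},{"tx": 0,"ty": 0,"tz": 0,"twist": 0.07},{"tx": 0,"ty": 0,"tz": 0,"twist": 0.08}])

```text
t: 20.27
eef_pos: [0.4784, 0.1245, 0.0431]
ee_rot: [-3.141, -0.001, -0.391]
force: [5.7, 0.7, -5.6]
width: 0.0119
gripper_force: 45.0
```

```bash
cat > n.py <<'E'
from h import *
import sys
s=get_state(); print("t %.2f yaw %.4f turned %.3f Mz %.3f E6 %.3f w %.4f"%(s["t"],s["ee_rot"][2],.1512-s["ee_rot"][2],s["moment"][2],s["joint_efforts"][5],s["width"]),np.round(s["force"],1))
c=calibration("wrist"); im=grab_frame("wrist"); cv2.imwrite("pics/k_raw.png",im)
x,y,a=np.load("bay.npy"); u=proj("wrist",(x+np.cos(a)*.087,y+np.sin(a)*.087,.053),c); print("dial at",np.round(u,1))
# rectify dial: bay x up in the picture, 0.25 mm per px, +-26 mm
K=np.array(c["camera_matrix"]); n=208; g=np.arange(n)
mp=np.zeros((n,n,2),np.float32)
for r in g:
    for k in g:
        bx=.087+(n/2-r)*.00025; by=(n/2-k)*.00025
        mp[r,k]=proj("wrist",(x+np.cos(a)*bx-np.sin(a)*by,y+np.sin(a)*bx+np.cos(a)*by,.053),c)
d=cv2.remap(im,mp[:,:,0],mp[:,:,1],cv2.INTER_LINEAR); cv2.imwrite("pics/dial.png",cv2.resize(d,(416,416))[:,:,::-1])
h=cv2.cvtColor(d,cv2.COLOR_RGB2HSV); m=cv2.inRange(h,(0,110,90),(8,255,255))|cv2.inRange(h,(172,110,90),(180,255,255))
white=cv2.inRange(h,(0,0,175),(180,40,255)); q=cv2.findNonZero(white)
(cx,cy),rad=cv2.minEnclosingCircle(q) if q is not None else ((0,0),0); print("face",cx,cy,rad)
yy,xx=np.nonzero(m); dist=np.hypot(xx-cx,yy-cy); k=(dist<58)&(dist>12)
if k.any():
    # angle anticlockwise from bay x (up)
    v=-(xx[k]-cx).mean(),-(yy[k]-cy).mean(); ang=np.arctan2(v[0],v[1]); print("needle",ang,"N",(2.36-ang)/.15, "npx",k.sum())
E
python3 n.py
```

```text
t 20.27 yaw -0.3905 turned 0.542 Mz 0.222 E6 0.373 w 0.0119 [ 5.7  0.7 -5.6]
dial at [158.4   1.6]
face 103.5 120.0421142578125 135.18118286132812
needle 1.052886003154672 N 8.714093312302186 npx 484
```

View pics/dial.png

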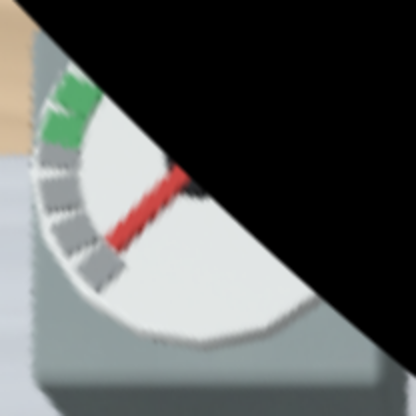

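The rectified dial still shows the needle at zero, by the lowest grey mark. From here I go by numbers: turn in even steps and log the turning moment at the end of each.

Request:
arm_command(commands=[{"tx": 0,"ty": 0,"tz": 0,"twist": 0.004},{"tx": 0,"ty": 0,"tz": 0,"twist": 0.008},{"tx": 0,"ty": 0,"tz": 0,"twist": 0.012},{"tx": 0,"ty": 0,"tz": 0,"twist": 0.016},{"tx": 0,"ty": 0,"tz": 0,"twist": 0.02},{"tx": 0,"ty": 0,"tz": 0,"twist": 0.024},{"tx": 0,"ty": 0,"tz": 0,"twist": 0.028},{"tx": 0,"ty": 0,"tz": 0,"twist": 0.032}])

```text
t: 20.98
eef_pos: [0.4784, 0.1246, 0.0431]
ee_rot: [-3.141, -0.001, -0.49]
force: [4.4, 0.9, -5.2]
width: 0.0122
gripper_force: 45.0
```

```bash
cat > o.py <<'E'
from h import *
s=get_state(); print("t %.2f yaw %.4f turned %.3f Mz %.3f E6 %.3f w %.4f"%(s["t"],s["ee_rot"][2],.1512-s["ee_rot"][2],s["moment"][2],s["joint_efforts"][5],s["width"]),np.round(s["force"],1))
E
python3 o.py
```

```text
t 20.98 yaw -0.4901 turned 0.641 Mz 0.258 E6 0.003 w 0.0122 [ 4.4  0.9 -5.2]
```

Request:
arm_command(commands=[{"tx": 0,"ty": 0,"tz": 0,"twist": 0.004},{"tx": 0,"ty": 0,"tz": 0,"twist": 0.008},{"tx": 0,"ty": 0,"tz": 0,"twist": 0.012},{"tx": 0,"ty": 0,"tz": 0,"twist": 0.016},{"tx": 0,"ty": 0,"tz": 0,"twist": 0.02},{"tx": 0,"ty": 0,"tz": 0,"twist": 0.024},{"tx": 0,"ty": 0,"tz": 0,"twist": 0.028},{"tx": 0,"ty": 0,"tz": 0,"twist": 0.032}])

```text
t: 21.65
eef_pos: [0.4784, 0.1247, 0.0431]
ee_rot: [-3.141, -0.0, -0.591]
force: [5.2, 0.6, -5.7]
width: 0.0119
gripper_force: 45.0
```

```bash
python3 o.py
```

```text
t 21.65 yaw -0.5906 turned 0.742 Mz 0.236 E6 0.002 w 0.0119 [ 5.2  0.6 -5.7]
```

Request:
arm_command(commands=[{"tx": 0,"ty": 0,"tz": 0,"twist": 0.003},{"tx": 0,"ty": 0,"tz": 0,"twist": 0.006},{"tx": 0,"ty": 0,"tz": 0,"twist": 0.009},{"tx": 0,"ty": 0,"tz": 0,"twist": 0.012},{"tx": 0,"ty": 0,"tz": 0,"twist": 0.015},{"tx": 0,"ty": 0,"tz": 0,"twist": 0.018},{"tx": 0,"ty": 0,"tz": 0,"twist": 0.021},{"tx": 0,"ty": 0,"tz": 0,"twist": 0.024}])

```text
t: 22.32
eef_pos: [0.4785, 0.1247, 0.0431]
ee_rot: [-3.14, -0.0, -0.666]
force: [4.8, 1.1, -6.5]
width: 0.0115
gripper_force: 45.0
```

```bash
python3 o.py
```

```text
t 22.32 yaw -0.6658 turned 0.817 Mz 0.223 E6 -0.059 w 0.0115 [ 4.8  1.1 -6.5]
```

Request:
arm_command(commands=[{"tx": 0,"ty": 0,"tz": 0,"twist": 0.003},{"tx": 0,"ty": 0,"tz": 0,"twist": 0.006},{"tx": 0,"ty": 0,"tz": 0,"twist": 0.009},{"tx": 0,"ty": 0,"tz": 0,"twist": 0.012},{"tx": 0,"ty": 0,"tz": 0,"twist": 0.015},{"tx": 0,"ty": 0,"tz": 0,"twist": 0.018},{"tx": 0,"ty": 0,"tz": 0,"twist": 0.021},{"tx": 0,"ty": 0,"tz": 0,"twist": 0.024}])

```text
t: 22.98
eef_pos: [0.4785, 0.1247, 0.0431]
ee_rot: [-3.14, -0.0, -0.741]
force: [5.5, 1.2, -6.4]
width: 0.0117
gripper_force: 45.0
```

```bash
python3 o.py
```

```text
t 22.98 yaw -0.7412 turned 0.892 Mz 0.235 E6 -0.060 w 0.0117 [ 5.5  1.2 -6.4]
```

Request:
arm_command(commands=[{"tx": 0,"ty": 0,"tz": 0,"twist": 0.003},{"tx": 0,"ty": 0,"tz": 0,"twist": 0.006},{"tx": 0,"ty": 0,"tz": 0,"twist": 0.009},{"tx": 0,"ty": 0,"tz": 0,"twist": 0.012},{"tx": 0,"ty": 0,"tz": 0,"twist": 0.015},{"tx": 0,"ty": 0,"tz": 0,"twist": 0.018},{"tx": 0,"ty": 0,"tz": 0,"twist": 0.021},{"tx": 0,"ty": 0,"tz": 0,"twist": 0.024}])

```text
t: 23.65
eef_pos: [0.4786, 0.1248, 0.0431]
ee_rot: [-3.14, -0.0, -0.817]
force: [5.0, 1.2, -6.8]
width: 0.0121
gripper_force: 45.0
```

```bash
python3 o.py
```

```text
t 23.65 yaw -0.8167 turned 0.968 Mz 0.263 E6 -0.060 w 0.0121 [ 5.   1.2 -6.8]
```

Request:
arm_command(commands=[{"tx": 0,"ty": 0,"tz": 0,"twist": 0.003},{"tx": 0,"ty": 0,"tz": 0,"twist": 0.006},{"tx": 0,"ty": 0,"tz": 0,"twist": 0.009},{"tx": 0,"ty": 0,"tz": 0,"twist": 0.012},{"tx": 0,"ty": 0,"tz": 0,"twist": 0.015},{"tx": 0,"ty": 0,"tz": 0,"twist": 0.018},{"tx": 0,"ty": 0,"tz": 0,"twist": 0.021},{"tx": 0,"ty": 0,"tz": 0,"twist": 0.024}])

```text
t: 24.32
eef_pos: [0.4786, 0.1248, 0.0431]
ee_rot: [-3.14, -0.0, -0.892]
force: [5.7, 1.6, -5.5]
width: 0.012
gripper_force: 45.0
```

```bash
python3 o.py
```

```text
t 24.32 yaw -0.8920 turned 1.043 Mz 0.256 E6 -0.068 w 0.0120 [ 5.7  1.6 -5.5]
```

Request:
arm_command(commands=[{"tx": 0,"ty": 0,"tz": 0,"twist": 0.003},{"tx": 0,"ty": 0,"tz": 0,"twist": 0.006},{"tx": 0,"ty": 0,"tz": 0,"twist": 0.009},{"tx": 0,"ty": 0,"tz": 0,"twist": 0.012},{"tx": 0,"ty": 0,"tz": 0,"twist": 0.015},{"tx": 0,"ty": 0,"tz": 0,"twist": 0.018},{"tx": 0,"ty": 0,"tz": 0,"twist": 0.021},{"tx": 0,"ty": 0,"tz": 0,"twist": 0.024}])

```text
t: 24.98
eef_pos: [0.4786, 0.1249, 0.0431]
ee_rot: [-3.14, 0.0, -0.967]
force: [5.9, 1.1, -5.5]
width: 0.0116
gripper_force: 45.0
```

```bash
python3 o.py
```

```text
t 24.98 yaw -0.9673 turned 1.118 Mz 0.302 E6 -0.108 w 0.0116 [ 5.9  1.1 -5.5]
```

Request:
arm_command(commands=[{"tx": 0,"ty": 0,"tz": 0,"twist": 0.002},{"tx": 0,"ty": 0,"tz": 0,"twist": 0.004},{"tx": 0,"ty": 0,"tz": 0,"twist": 0.006},{"tx": 0,"ty": 0,"tz": 0,"twist": 0.008},{"tx": 0,"ty": 0,"tz": 0,"twist": 0.01},{"tx": 0,"ty": 0,"tz": 0,"twist": 0.012},{"tx": 0,"ty": 0,"tz": 0,"twist": 0.014},{"tx": 0,"ty": 0,"tz": 0,"twist": 0.016}])

```text
t: 25.65
eef_pos: [0.4787, 0.1249, 0.0431]
ee_rot: [-3.14, 0.0, -1.017]
force: [7.0, 1.1, -7.3]
width: 0.0117
gripper_force: 45.0
```

```bash
python3 o.py
```

```text
t 25.65 yaw -1.0173 turned 1.169 Mz 0.298 E6 -0.196 w 0.0117 [ 7.   1.1 -7.3]
```

The moment is up by about 0.065 Nm (5 to 8 N). I'll let go and read the dial from above.

Request:
arm_command(commands=[{"tx": 0,"ty": 0,"tz": 0,"twist": 0},{"tx": 0,"ty": 0,"tz": 0,"twist": 0},{"tx": 0,"ty": 0,"tz": 0,"twist": 0},{"tx": 0,"ty": 0,"tz": -0.02,"twist": 0},{"tx": 0,"ty": 0,"tz": -0.08,"twist": 0},{"tx": 0,"ty": 0,"tz": -0.16,"twist": 0},{"tx": 0,"ty": 0,"tz": -0.26,"twist": 0},{"tx": 0,"ty": 0,"tz": -0.4,"twist": 0}], claw=0.29)

```text
t: 26.32
eef_pos: [0.4762, 0.1231, 0.1427]
ee_rot: [3.137, 0.0, -1.018]
force: [1.2, 0.3, -0.3]
width: 0.0256
gripper_force: 0.0
```

```bash
python3 - <<'E'
from h import *
x,y,a=np.load("bay.npy"); R=lambda px,py:(x+np.cos(a)*px-np.sin(a)*py,y+np.sin(a)*px+np.cos(a)*py)
togo((*R(-.01,0),.17),a)
E
```

```text
t 26.32 pos [0.4762 0.1231 0.1427] yaw -1.0179 -> tx 0.1123 ty -0.2477 tz -0.1092 twist -0.3718
```

Request:
arm_command(commands=[{"tx": 0,"ty": 0,"tz": -0.08,"twist": -0.035},{"tx": 0.02,"ty": -0.04,"tz": -0.12,"twist": -0.07},{"tx": 0.04,"ty": -0.09,"tz": -0.12,"twist": -0.105},{"tx": 0.06,"ty": -0.14,"tz": -0.12,"twist": -0.14},{"tx": 0.08,"ty": -0.19,"tz": -0.12,"twist": -0.18},{"tx": 0.1,"ty": -0.23,"tz": -0.12,"twist": -0.22},{"tx": 0.11,"ty": -0.24,"tz": -0.12,"twist": -0.26},{"tx": 0.11,"ty": -0.24,"tz": -0.12,"twist": -0.29}])

```text
t: 26.98
eef_pos: [0.5438, 0.1321, 0.1731]
ee_rot: [3.141, 0.001, -0.1]
force: [0.3, -0.6, -0.0]
width: 0.0256
gripper_force: 0.0
```

```bash
cat > r.py <<'E'
from h import *
from numpy.linalg import eigh
s=get_state(); print("t",s["t"],s["eef_pos"],s["ee_rot"][2])
c=calibration("wrist"); im=grab_frame("wrist"); cv2.imwrite("pics/r_raw.png",im)
sp=spot_point("dial","wrist"); print([(np.round(b["uv"],1),round(b["score"],2)) for b in sp])
x,y,a=np.load("bay.npy"); n=240
bx,by=np.meshgrid(np.arange(n),np.arange(n),indexing="ij"); px=.087+(n/2-bx)*.00025; py=(n/2-by)*.00025
mp=np.array([proj("wrist",(x+np.cos(a)*p-np.sin(a)*q,y+np.sin(a)*p+np.cos(a)*q,.053),c) for p,q in zip(px.ravel(),py.ravel())],np.float32).reshape(n,n,2)
d=cv2.remap(im,mp[:,:,0],mp[:,:,1],cv2.INTER_CUBIC); cv2.imwrite("pics/dial2.png",d[:,:,::-1])
h=cv2.cvtColor(d,cv2.COLOR_RGB2HSV)
w=cv2.inRange(h,(0,0,185),(180,45,255)); w=cv2.morphologyEx(w,cv2.MORPH_OPEN,np.ones((5,5)))
N,l,st,ce=cv2.connectedComponentsWithStats(w); k=1+np.argmax(st[1:,4]); cnt=cv2.findNonZero((l==k).astype(np.uint8))
# hub: dark blob inside the face
(cx,cy),rad=cv2.minEnclosingCircle(cnt); print("face",round(cx,1),round(cy,1),"rad mm",rad*.25,"rect",st[k])
red=cv2.inRange(h,(0,110,80),(9,255,255))|cv2.inRange(h,(171,110,80),(180,255,255)); grn=cv2.inRange(h,(50,60,60),(85,255,255))
A=lambda xx,yy:np.arctan2(-(xx-cx),-(yy-cy))
for nm,m in(("red",red),("green",grn)):
    N,l,st,ce=cv2.connectedComponentsWithStats(m)
    for i in range(1,N):
        if st[i][4]>40:
            yy,xx=np.nonzero(l==i); r=np.hypot(xx-cx,yy-cy); o=np.argsort(r)[-max(5,len(r)//4):]; t=np.median(A(xx[o],yy[o]))
            print(nm,"area",st[i][4],"r %.0f-%.0f"%(r.min(),r.max()),"tip ang %.3f -> %.2f N"%(t,(2.36-t)/.15))
E
python3 r.py
```

```text
t 26.9833 [0.5438211  0.13205651 0.17311199] -0.10024854296070873
[(array([284.5,  89.3]), 0.97), (array([308.9, 163.1]), 0.64)]
face 119.5 122.0 rad mm 41.81005096435547 rect [    0     2   240   238 34369]
red area 207 r 81-98 tip ang -0.225 -> 17.23 N
red area 187 r 79-95 tip ang -0.466 -> 18.84 N
red area 194 r 74-91 tip ang -0.710 -> 20.47 N
red area 578 r 14-70 tip ang 1.075 -> 8.57 N
green area 1252 r 74-101 tip ang 0.425 -> 12.90 N
```

```bash
cat > r2.py <<'E'
import numpy as np, cv2
from scipy.optimize import least_squares
d=cv2.imread("pics/dial2.png"); h=cv2.cvtColor(d,cv2.COLOR_BGR2HSV)
red=cv2.inRange(h,(0,110,80),(9,255,255))|cv2.inRange(h,(171,110,80),(180,255,255)); grn=cv2.inRange(h,(50,60,60),(85,255,255))
N,l,st,ce=cv2.connectedComponentsWithStats(red); ids=[i for i in range(1,N) if st[i][4]>40]
nd=max(ids,key=lambda i:st[i][4]); arc=np.vstack([np.argwhere((l>0)&(l!=nd)),np.argwhere(grn>0)]).astype(float)
s=least_squares(lambda v:np.hypot(arc[:,0]-v[0],arc[:,1]-v[1])-v[2],(120,120,75),loss="soft_l1",f_scale=3); cy,cx,R=s.x
print("centre row,col %.1f %.1f R mm %.1f"%(cy,cx,R*.25))
p=np.argwhere(l==nd).astype(float); m=p.mean(0); u=np.linalg.svd(p-m)[2][0]; u*=np.sign(u@(m-[cy,cx]))
ang=lambda v:np.arctan2(-v[1],-v[0]); f=lambda t:(2.36-t)/.15
print("needle axis %.3f -> %.2f N; centroid %.3f -> %.2f N; len mm %.1f"%(ang(u),f(ang(u)),ang(m-[cy,cx]),f(ang(m-[cy,cx])),np.ptp((p-m)@u)*.25))
g=np.argwhere(grn>0); t=np.arctan2(-(g[:,1]-cx),-(g[:,0]-cy)); print("green arc N",f(np.percentile(t,[98,2]))); 
g=np.argwhere((l>0)&(l!=nd)); t=np.arctan2(-(g[:,1]-cx),-(g[:,0]-cy)); print("red arc N",f(np.percentile(t,[98,2])))
E
python3 r2.py
```

```text
centre row,col 102.8 116.9 R mm 17.9
needle axis 1.446 -> 6.09 N; centroid 1.317 -> 6.95 N; len mm 18.0
green arc N [ 7.0279414  14.54269292]
red arc N [17.3375698  22.28343102]
```

The needle reads about 6.4 N on the socket (edge of green), so about 7 to 8 N of clamp. I need about 3.5 N more, or 0.075 rad, so I regrip at the same place.

```bash
python3 -c "
from h import *
togo((.4787,.1249,.13),-1.0173)"
```

```text
t 27.08 pos [0.5432 0.132  0.1731] yaw -0.1052 -> tx -0.2534 ty 0.0553 tz 0.1726 twist 0.2903
```

Request:
arm_command(commands=[{"tx": -0.05,"ty": 0.01,"tz": 0,"twist": 0.035},{"tx": -0.1,"ty": 0.02,"tz": 0,"twist": 0.07},{"tx": -0.16,"ty": 0.035,"tz": 0,"twist": 0.105},{"tx": -0.21,"ty": 0.045,"tz": 0,"twist": 0.145},{"tx": -0.25,"ty": 0.055,"tz": 0,"twist": 0.18},{"tx": -0.2534,"ty": 0.0553,"tz": 0,"twist": 0.22},{"tx": -0.2534,"ty": 0.0553,"tz": 0,"twist": 0.255},{"tx": -0.2534,"ty": 0.0553,"tz": 0,"twist": 0.2903}])

```text
t: 27.75
eef_pos: [0.4783, 0.1252, 0.1736]
ee_rot: [-3.141, 0.0, -1.028]
force: [0.8, -0.6, -0.4]
width: 0.0254
gripper_force: 0.0
```

Request:
arm_command(commands=[{"tx": 0,"ty": 0,"tz": 0,"twist": 0},{"tx": 0,"ty": 0,"tz": 0,"twist": 0},{"tx": 0,"ty": 0,"tz": 0.04,"twist": 0},{"tx": 0,"ty": 0,"tz": 0.08,"twist": 0},{"tx": 0,"ty": 0,"tz": 0.12,"twist": 0},{"tx": 0,"ty": 0,"tz": 0.16,"twist": 0},{"tx": 0,"ty": 0,"tz": 0.18,"twist": 0},{"tx": 0,"ty": 0,"tz": 0.18,"twist": 0}])

```text
t: 28.42
eef_pos: [0.478, 0.1246, 0.1261]
ee_rot: [3.138, -0.0, -1.018]
force: [-0.3, -0.7, -0.7]
width: 0.0256
gripper_force: 0.0
```

```bash
python3 -c "
from h import *
togo((.4787,.1249,.0431),-1.0173)"
```

```text
t 28.42 pos [0.478  0.1246 0.1261] yaw -1.0183 -> tx 0.0006 ty -0.0029 tz 0.3321 twist -0.0003
```

Request:
arm_command(commands=[{"tx": 0,"ty": 0,"tz": 0.05,"twist": 0},{"tx": 0,"ty": -0.001,"tz": 0.11,"twist": 0},{"tx": 0,"ty": -0.001,"tz": 0.17,"twist": 0},{"tx": 0,"ty": -0.001,"tz": 0.22,"twist": 0},{"tx": 0,"ty": -0.001,"tz": 0.27,"twist": 0},{"tx": 0,"ty": -0.001,"tz": 0.31,"twist": 0},{"tx": 0,"ty": -0.001,"tz": 0.335,"twist": 0},{"tx": 0,"ty": -0.001,"tz": 0.335,"twist": 0}])

```text
t: 29.08
eef_pos: [0.4786, 0.125, 0.0432]
ee_rot: [3.14, -0.0, -1.018]
force: [0.2, 0.7, -0.5]
width: 0.0251
gripper_force: 0.0
```

Request:
arm_command(commands=[{"tx": 0,"ty": 0,"tz": 0,"twist": 0},{"tx": 0,"ty": 0,"tz": 0,"twist": 0},{"tx": 0,"ty": 0,"tz": 0,"twist": 0},{"tx": 0,"ty": 0,"tz": 0,"twist": 0},{"tx": 0,"ty": 0,"tz": 0,"twist": 0},{"tx": 0,"ty": 0,"tz": 0,"twist": 0},{"tx": 0,"ty": 0,"tz": 0,"twist": 0},{"tx": 0,"ty": 0,"tz": 0,"twist": 0}], claw=0, grip_force=45)

```text
t: 29.75
eef_pos: [0.4787, 0.1251, 0.0449]
ee_rot: [3.141, -0.0, -1.018]
force: [-5.1, -1.1, 7.3]
width: 0.0121
gripper_force: 45.0
```

```bash
python3 o.py
```

```text
t 29.75 yaw -1.0180 turned 1.169 Mz 0.110 E6 -0.201 w 0.0121 [-5.1 -1.1  7.3]
```

Gripped. Now I turn another 0.079 rad slowly (twist 0.025).

Request:
arm_command(commands=[{"tx": 0,"ty": 0,"tz": 0,"twist": 0.003},{"tx": 0,"ty": 0,"tz": 0,"twist": 0.006},{"tx": 0,"ty": 0,"tz": 0,"twist": 0.009},{"tx": 0,"ty": 0,"tz": 0,"twist": 0.012},{"tx": 0,"ty": 0,"tz": 0,"twist": 0.015},{"tx": 0,"ty": 0,"tz": 0,"twist": 0.018},{"tx": 0,"ty": 0,"tz": 0,"twist": 0.022},{"tx": 0,"ty": 0,"tz": 0,"twist": 0.025}])

```text
t: 30.42
eef_pos: [0.4788, 0.1251, 0.0449]
ee_rot: [3.141, -0.0, -1.097]
force: [-4.4, -1.3, 5.5]
width: 0.0118
gripper_force: 45.0
```

```bash
python3 o.py
```

```text
t 30.42 yaw -1.0969 turned 1.248 Mz 0.305 E6 -0.210 w 0.0118 [-4.4 -1.3  5.5]
```

Request:
arm_command(commands=[{"tx": 0,"ty": 0,"tz": 0,"twist": 0},{"tx": 0,"ty": 0,"tz": 0,"twist": 0},{"tx": 0,"ty": 0,"tz": 0,"twist": 0},{"tx": 0,"ty": 0,"tz": 0,"twist": 0},{"tx": 0,"ty": 0,"tz": 0,"twist": 0},{"tx": 0,"ty": 0,"tz": 0,"twist": 0},{"tx": 0,"ty": 0,"tz": 0,"twist": 0},{"tx": 0,"ty": 0,"tz": 0,"twist": 0}])

```text
t: 31.08
eef_pos: [0.4788, 0.1251, 0.0449]
ee_rot: [3.141, -0.0, -1.096]
force: [-3.8, -1.3, 5.8]
width: 0.0116
gripper_force: 45.0
```

Request:
arm_command(commands=[{"tx": 0,"ty": 0,"tz": 0,"twist": 0},{"tx": 0,"ty": 0,"tz": 0,"twist": 0},{"tx": 0,"ty": 0,"tz": 0,"twist": 0},{"tx": 0,"ty": 0,"tz": -0.02,"twist": 0},{"tx": 0,"ty": 0,"tz": -0.08,"twist": 0},{"tx": 0,"ty": 0,"tz": -0.16,"twist": 0},{"tx": 0,"ty": 0,"tz": -0.26,"twist": 0},{"tx": 0,"ty": 0,"tz": -0.4,"twist": 0}], claw=0.29)

```text
t: 31.75
eef_pos: [0.4779, 0.1247, 0.144]
ee_rot: [3.138, -0.0, -1.097]
force: [1.9, 0.5, 0.6]
width: 0.0255
gripper_force: 0.0
```

```bash
python3 - <<'E'
from h import *
x,y,a=np.load("bay.npy"); R=lambda px,py:(x+np.cos(a)*px-np.sin(a)*py,y+np.sin(a)*px+np.cos(a)*py)
togo((*R(-.01,0),.17),-.1)
E
```

```text
t 31.75 pos [0.4779 0.1247 0.144 ] yaw -1.0972 -> tx 0.0947 ty -0.2467 tz -0.1041 twist -0.3174
```

Request:
arm_command(commands=[{"tx": 0,"ty": 0,"tz": -0.08,"twist": -0.035},{"tx": 0.02,"ty": -0.04,"tz": -0.12,"twist": -0.07},{"tx": 0.04,"ty": -0.09,"tz": -0.12,"twist": -0.105},{"tx": 0.06,"ty": -0.14,"tz": -0.12,"twist": -0.14},{"tx": 0.08,"ty": -0.19,"tz": -0.12,"twist": -0.18},{"tx": 0.09,"ty": -0.23,"tz": -0.12,"twist": -0.22},{"tx": 0.095,"ty": -0.245,"tz": -0.12,"twist": -0.26},{"tx": 0.095,"ty": -0.245,"tz": -0.12,"twist": -0.3}])

```text
t: 32.42
eef_pos: [0.5455, 0.1324, 0.1744]
ee_rot: [3.142, -0.0, -0.151]
force: [-0.1, 0.7, -1.0]
width: 0.0253
gripper_force: 0.0
```

```bash
python3 r.py | head -2; python3 r2.py; python3 - <<'E'
from h import *
c=calibration("wrist"); x,y,a=np.load("bay.npy")
for q,z in(("module",.016),("plug_end",.034)):
  for b in spot_point(q,"wrist"):
    d=at_z("wrist",b["uv"],z,c)[:2]-(x,y); print(q,round(b["score"],2),np.round((d[0]*np.cos(a)+d[1]*np.sin(a),-d[0]*np.sin(a)+d[1]*np.cos(a)),4))
E
```

```text
t 32.4167 [0.54546538 0.13240211 0.17438989] -0.15120100241535006
[(array([278.8,  95.2]), 0.93)]
centre row,col 101.6 116.5 R mm 17.7
needle axis 0.954 -> 9.37 N; centroid 0.888 -> 9.81 N; len mm 18.0
green arc N [ 6.97151973 14.53800157]
red arc N [17.42948392 22.4455161 ]
module 0.73 [ 0.0125 -0.0004]
module 0.72 [-0.0552 -0.3667]
plug_end 0.9 [-0.0652 -0.3348]
plug_end 0.64 [ 0.0489 -0.0004]
```

The needle reads about 9.5 N, well inside the green, so the clamp is at roughly 10 to 11.5 N. The module is centred in the lane and the arm is clear.

```bash
python3 -c "
from station import *
print(job_done())"
```

```text
the job is handed in; nothing more can be done
None
```

The job is handed in: the blue module is clamped in bayB, plug end away from the knob, with the needle at about 9.5 N in the green (roughly 10–11.5 N clamp) and the arm clear; `job_done()` gave no verdict, and I viewed 11 pictures, one over the limit of 10.

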